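# Twist a snug sample pot down into its shaker holder and swing the keeper over it

## Robot

A 7-joint arm with a two-finger parallel gripper is mounted at the origin on a cart in front of the work surface, level with it; the furniture and walls round the work are solid. World frame = base frame: x ahead of the robot, y to its left, z up, the work surface at z = 0. Lengths are in mm, angles in rad, forces in N, time in s.
With the tool pointing down it reaches from about 425 to 875 mm from the base axis. Payload 9.9 kg.
Tool frame: the origin (TCP) lies at the very end of the fingers, on their centre line; the grasp point (between the pads) lies 19 mm behind it; x points along the fingers, y is the direction in which the jaws open and shut, and the axes are right-handed (so a half turn about x gives the same grasp; the last joint's range is limited). The gripper opens to 85 mm and grips with 20 to 120 N. Pads are 22 mm wide; open, the fingers measure 114 mm over their backs; the gripper's body (76 mm by 85 mm) begins 54 mm behind the grasp point. The pads swing forward as they close: fully open they stand 13 mm farther back than shut.
Start: joints at [-1.205, 0.576, 0.025, 1.437, -0.015, 1.129, -0.057], TCP at [293.474, 607.867, 231.289] pointing down, gripper open.
Joint ranges: [-2.76, 2.76], [-0.34, 2.15], [-1.52, 1.57], [0.19, 2.46], [-1.09, 4.23], [0.17, 1.99], [-2.82, 2.82]. Speed limits (rad/s): [2.22, 2.22, 3.01, 3.01, 3.14, 3.14, 3.14].

## Interface

Orientations are given as a unit quaternion [x, y, z, w].
In Python, from plant import get_obs, read_camera, hand_in, search_frame gives the robot as it stands.
- The arm moves only by the tool send_rows, never from a script. Its arguments are lists of equal length, an entry for each row: "xyz": the shift along the tool's x, y, z in units of 40 mm (1.0 is 40 mm), a list of three; "twist": the turn, a rotation vector about the tool's x, y, z in units of 5 degrees (1.0 is 5 degrees), a list of three; "hand": the opening, from 0 (shut) to 1 (fully open). In form: {"xyz": [[tx, ty, tz], ...], "twist": [[rx, ry, rz], ...], "hand": [hand, ...]}. A call has 1 to 8 rows; each row is the pose to reach, as a shift and turn from the pose measured when the call began, along the tool's axes at that moment; what a row does not reach only later rows make up. A row lasts 1/12 s, in which the tool goes at most 41.7 mm and 7.16 degrees, less where a joint would pass 70% of its speed; a pose out of reach is approached as far as the arm can. A call with a gripper value outside its range is refused whole. The fingers move at their own pace and stop on an object; "force" is the grip in N (left out, the last holds). Time passes only in rows, so rows that repeat a pose let the fingers close. It gives the time, the measured TCP pose, the force and the opening at its end, in the units of the state.
- get_obs(): the state, without advancing time (a new reading comes with each control period).
- read_camera(name): name is "side" or "top" or "wrist"; returns a dict with "color" (480x640x3 uint8, blue, green, red), "fov_y" (degrees; the focal length in pixels is half the picture's height over the tangent of half this angle, whatever the lens; pixels are square), "cx", "cy" (the principal point, pixels), "xyz" and "orientation" of the camera in the world; the wrist camera has in their place "T_tool_cam" (4x4, takes a point from camera to tool coordinates, whose origin is the TCP and whose axes are the tool frame's). Camera axes: x right, y down, z forward; pixel columns grow to the right and rows downward; lengths in mm; the calibration is good to about 2 mm. A picture is of the moment at which its call begins: read the wrist's pose just before it. There is no depth.
- hand_in(): hands the job in, once; it reports no verdict.
Trained networks look in the newest picture that a camera, given by its name, has taken for a name from the list of things; names that differ only in an ending like _2 or _b are one class to them, and where a whole thing is asked for, a point or a joint stands for the part that bears it (a point fixed in the world has none). Each returns a list of dicts, best first, with "score" (0 to 1); they miss things now and then, are a little off and sometimes report something else, mostly with a low value. They report only what shows in the picture. A call takes as long as a camera call. They do not tell look-alikes from the thing itself.
- search_frame(target, camera): "centre" ([column, row] as shares, 0 to 1, of the picture: columns of its width, rows of its height, amid what is visible of it).
The state is a dict: "clock": time; "qpos": joint angles; "joint_velocities": joint speeds; "joint_torque": joint torques, N m; "tcp_pos": TCP position; "eef_rot": TCP orientation; "contact_force": force on the tool from outside, world axes, zero at the start; "torque": the same for the moment, N m; "gripper_width": opening from 0.0 (shut) to 1.0 (fully open).
Only numpy, scipy, OpenCV 4.12 (cv2) and the standard library are available. Lean on these libraries where they do the work, as an engineer would, in place of code of your own. Each camera call takes 0.05 s, during which the arm holds its last target.

## Task

Load the shaker: take the sample pot with the orange cap and put it upright into the snug round holder, twisting it as you press so that it goes fully home on the holder's floor; never push so hard that the holder's sprung mount sinks more than a centimetre. Then swing the keeper bar fully closed over the pot, and leave the grey-capped pot and the other things where they stand.

Things in the scene. Friction and masses are not known exactly. Their poses are not given: they have to be found in the camera images.
- pot_orange: The pot to load: closed white pot with a ribbed orange cap, a plain cylinder 58 mm in diameter, 100 mm tall (cap included), about 0.15 to 0.31 kg. Its foot tapers: 51 mm across at the bottom, 54 mm at 4 mm up, the full 58 mm from 26 mm up. Origin: centre of its underside, z up. Stands on the left table (5 mm above the drain table); a wall 135 mm high parts the two.
- pot_grey: An identical pot with a grey cap, not to be moved. Origin: centre of its underside.
- shaker: Grey shaker housing 180 x 200 x 45 mm, fixed on the drain table, right of the wall. Origin: centre of its underside; x points away from its front panel, y to its left, z up. The holder stands 46 mm to its -y side, the keeper's post (16 mm thick steel) 48 mm to its +y side. Four sprung black pads in the holder centre the pot by 1 to 2 mm.
- cup_holder (a joint): How far the holder has sunk on its sprung mount, in m: about 0 unloaded, grows downward, 2500 N/m (0.010 = 25 N), stop at 0.014; springs back. The holder's sprung pads grip the pot over its last 27 mm of travel: pushed straight down it needs some 25 to 45 N; while it is being turned about its axis (to and fro will do, 4 mm or less per rad) only 5 to 18 N.
- holder_mouth (a point): Centre of the holder's upper rim, about 108 mm above the drain table; axes as the shaker's. The holder is an aluminium collar, 84 mm outside, 62 mm bore, 42 mm deep from this point down to its floor, on which the pot's underside must rest. Four round-nosed sprung black pads in the bore, 8 mm below the rim, 90 degrees apart, leave 54.6 mm between opposite noses and yield to 58 mm for the pot.
- keeper (a joint): Angle of the keeper bar, rad: 0 = closed, lying across the holder's centre over the pot's cap; grows as it swings away to the shaker's +x side (counter-clockwise seen from above). It starts between 1.2 and 1.6 and stays where it is left (light friction, about 1 N at the knob).
- keeper_post (a point): On the upright axis of the keeper's hinge, at the height of the bar's underside, 170 mm above the table. With the pot fully home and the mount unloaded, the bar passes 4 mm above the cap; with the pot standing higher it strikes the cap.
- keeper_knob (a point): Centre of the upright red knob on the keeper's free end, 120 mm from the hinge axis: 16 mm in diameter; its top is 14 mm above this point, the bar's upper side (bar 14 mm wide, 8 mm thick) 14 mm below it.
- mortar: White porcelain mortar, 79 mm across, 84 mm tall with its pestle, a bystander. Origin: centre of its underside.
- tin_a: Closed light metal tin, 57 mm across, 38 mm tall, a bystander on the drain table. Origin: centre of its underside.
- tin_b: A second tin like it, a bystander. Origin: centre of its underside.
- bottle: White squeeze bottle with a nozzle, 54 mm across, 158 mm tall, a bystander on the drain table. Origin: centre of its underside.
There are look-alikes about, which are no part of the job. Leave any blue look-alike of the pot_orange alone.

How it is judged:
By the outcome, as a careful person would: the job done as asked, in the order asked, and still so for the second after the job is handed in, with the robot touching nothing.
It also fails if it takes over 72 s, if anything falls off the work surface, if the arm or the gripper's body presses on something with over 40 N, if the wrist force passes 120 N, or if a joint passes its speed limit or range.

## Working session

There is one attempt and no reset: what is moved stays moved. The work goes in short steps, Python scripts to look and compute and a tool call to move; the robot and the scene stay as the last step left them, time stands still between calls to the robot, and variables do not carry over. Pictures are saved under pics/ and viewed, and the job is handed in when it is done.

Besides the shell and the picture viewer there is one more tool, called after ">>>" as name(argument=value, ...), one argument or row to a line, values as JSON. send_rows: Moves the arm, as the interface text tells. Its arguments: {"type":"object","properties":{"xyz":{"type":"array","items":{"type":"array","items":{"type":"number"}}},"twist":{"type":"array","items":{"type":"array","items":{"type":"number"}}},"hand":{"type":"array","items":{"type":"number"}},"force":{"type":"number"}},"required":["xyz","twist","hand"]}

```bash
ls; mkdir -p pics
python3 - <<'E'
from plant import *
import cv2
o=get_obs();print(o)
for n in ("side","top","wrist"):
    c=read_camera(n); cv2.imwrite(f"pics/{n}0.png",c["color"]); print(n,{k:v for k,v in c.items() if k!="color"})
    for t in ("pot_orange","pot_grey","shaker","holder_mouth","keeper_post","keeper_knob","mortar","tin_a","bottle"):
        try: print(t,[(round(d["score"],2),[round(d["centre"][0]*640),round(d["centre"][1]*480)]) for d in search_frame(t,n)][:4])
        except Exception as e: print(t,e)
E
```

```text
pics
{'clock': 0.0, 'qpos': array([-1.20480239,  0.57653055,  0.02482696,  1.43791189, -0.01499653,
        1.12901878, -0.05651395]), 'joint_velocities': array([ 0.00032485, -0.00088706, -0.00129406, -0.00032464,  0.00115624,
       -0.0002867 ,  0.00113898]), 'joint_torque': array([ 5.01562117e-04, -7.65788054e+01,  2.25079268e+00, -2.85944813e+01,
        1.53710571e-02,  1.31827701e-02,  4.50871767e-05]), 'tcp_pos': array([293.26275395, 607.45173389, 230.44196841]), 'eef_rot': array([ 0.1570903 ,  0.68940674, -0.15826281,  0.68919799]), 'contact_force': array([0.13001096, 0.49162496, 0.09594677]), 'torque': array([-0.0218133 ,  0.02667977, -0.04309989]), 'gripper_width': 0.9965664374830167}
side {'fov_y': 51.667969568965255, 'cx': 327.65329064060995, 'cy': 240.63891866266846, 'xyz': array([  314.28190065, -1115.01239563,   851.06114661]), 'orientation': array([ 0.86800626, -0.09413336,  0.0666506 , -0.48297178])}
pot_orange [(0.85, [279, 212]), (0.85, [309, 281]), (0.55, [264, 303]), (0.17, [286, 358])]
pot_grey [(0.75, [283, 235])]
shaker [(0.78, [299, 367]), (0.69, [281, 234]),
[... 711 characters left out ...]
nob [(0.84, [459, 261])]
mortar [(0.8, [215, 198])]
tin_a [(0.95, [340, 215]), (0.86, [356, 176])]
bottle [(0.76, [300, 168]), (0.22, [263, 272])]
wrist {'fov_y': 62.770757577157134, 'cx': 314.33239246829487, 'cy': 241.6091022785781, 'T_tool_cam': array([[-5.11156699e-04, -3.20476421e-01,  9.47256355e-01,
        -1.42614969e+02],
       [ 9.99999599e-01, -8.60770711e-04,  2.48401371e-04,
        -2.14403318e-01],
       [ 7.35763744e-04,  9.47256102e-01,  3.20476732e-01,
        -8.25446397e+01],
       [ 0.00000000e+00,  0.00000000e+00,  0.00000000e+00,
         1.00000000e+00]])}
pot_orange []
pot_grey []
shaker []
holder_mouth []
keeper_post []
keeper_knob []
mortar []
tin_a []
bottle []
```

View pics/side0.png

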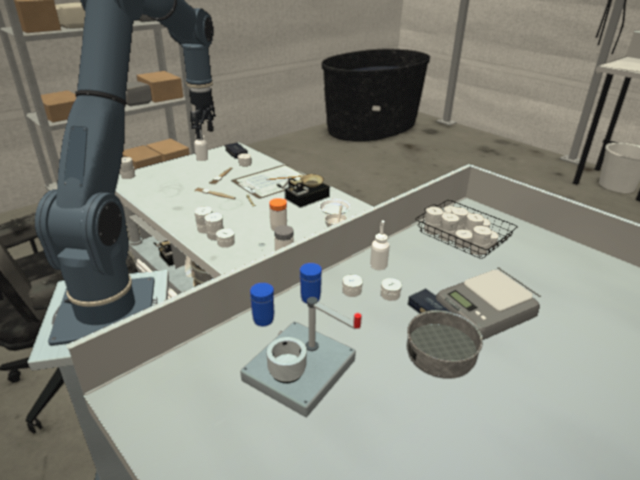

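View pics/top0.png

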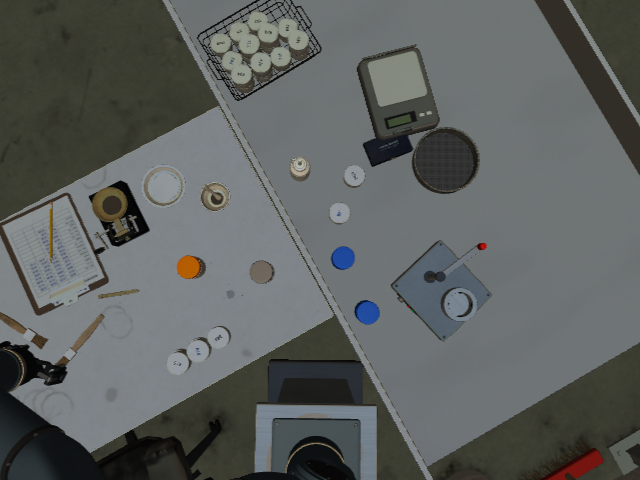

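View pics/wrist0.png

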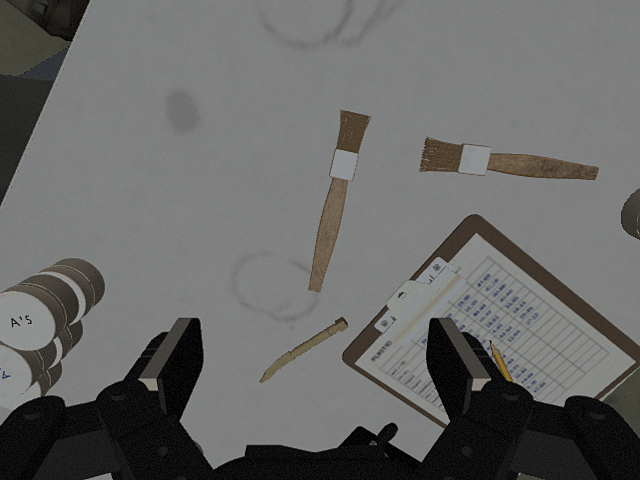

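```bash
cat > h.py <<'E'
import numpy as np, cv2
from plant import *
from scipy.spatial.transform import Rotation as R
def cam(n):
    o=get_obs() if n=="wrist" else None
    c=read_camera(n)
    f=240/np.tan(np.radians(c["fov_y"]/2))
    if n=="wrist":
        T=np.array(c["T_tool_cam"]); Rt=R.from_quat(o["eef_rot"]).as_matrix()
        Rm=Rt@T[:3,:3]; p=Rt@T[:3,3]+o["tcp_pos"]
    else: Rm=R.from_quat(c["orientation"]).as_matrix(); p=np.array(c["xyz"])
    return dict(img=c["color"],f=f,cx=c["cx"],cy=c["cy"],R=Rm,p=p)
def ray(c,u,v):
    d=c["R"]@np.array([(u-c["cx"])/c["f"],(v-c["cy"])/c["f"],1]); return c["p"],d/np.linalg.norm(d)
def onz(c,u,v,z):
    p,d=ray(c,u,v); return p+d*(z-p[2])/d[2]
def proj(c,X):
    q=c["R"].T@(np.asarray(X,float)-c["p"]); return np.array([c["cx"]+c["f"]*q[0]/q[2],c["cy"]+c["f"]*q[1]/q[2]])
def tri(obs):
    A=np.zeros((3,3));b=np.zeros(3)
    for c,u,v in obs:
        p,d=ray(c,u,v);M=np.eye(3)-np.outer(d,d);A+=M;b+=M@p
    return np.linalg.solve(A,b)
E
python3 - <<'E'
from h import *
t=cam("top");s=cam("side")
h=cv2.cvtColor(t["img"],cv2.COLOR_BGR2HSV)
def blobs(n,m):
    k,l,st,ce=cv2.connectedComponentsWithStats(m.astype(np.uint8))
    for i in range(1,k):
        if st[i,4]>25: print(n,st[i],ce[i].round(1))
for c,n in((t,"top"),(s,"side")):
    h=cv2.cvtColor(c["img"],cv2.COLOR_BGR2HSV).astype(int);H,S,V=h[...,0],h[...,1],h[...,2]
    blobs(n+" orange",(H>5)&(H<20)&(S>200)&(V>120))
    blobs(n+" red",((H<4)|(H>176))&(S>180)&(V>100))
print("orange top",onz(t,189,267,105),"tri",tri([(t,189,267),(s,278,205)]))
print("grey",onz(t,262,272,105))
print("holder",onz(t,459,303,108),tri([(t,459,303),(s,287,351)]))
print("knob",tri([(t,482,246),(s,357.5,319)]))
print("base dist table z at pix", onz(t,189,267,105))
for n,c,(u,v,w,hh) in (("top",t,(380,220,130,130)),("side",s,(230,280,150,140)),("topo",t,(150,220,140,80)),("sideo",s,(240,180,90,90))):
    cv2.imwrite(f"pics/crop_{n}.png",cv2.resize(c["img"][v:v+hh,u:u+w],None,fx=5 if w<140 else 4.5,fy=5 if w<140 else 4,interpolation=cv2.INTER_CUBIC)[:600,:800])
E
```

```text
top orange [177 256  23  23 402] [187.9 266.7]
top red [480 243   6   6  29] [482.7 245.6]
top red [548 451  56  29 567] [580.5 466.5]
side red [355 314   5  13  60] [357.  320.1]
orange top [504.17230863 324.43027054 105.        ] tri [503.96809245 327.11179244  92.5264267 ]
grey [495.00635002 142.2262278  105.        ]
holder [ 426.55343669 -351.71969648  108.        ] [ 425.04840525 -352.79398618  102.9383925 ]
knob [ 564.35030156 -385.18219664  194.12384174]
base dist table z at pix [504.17230863 324.43027054 105.        ]
```

View pics/crop_top.png

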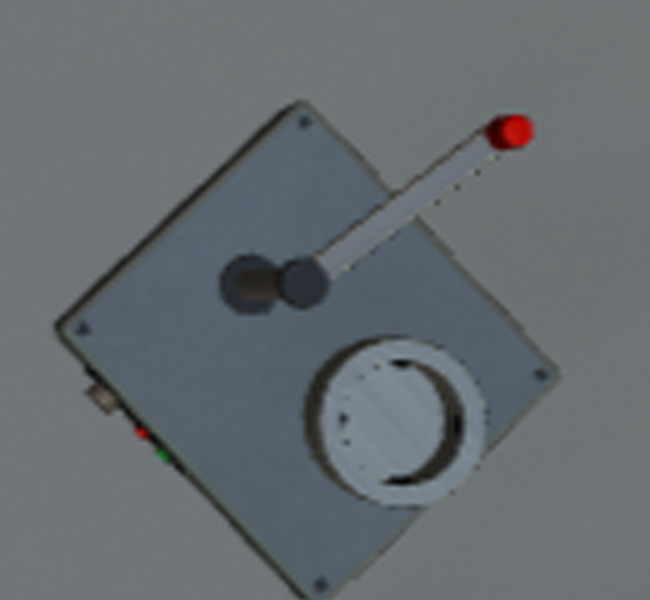

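View pics/crop_side.png

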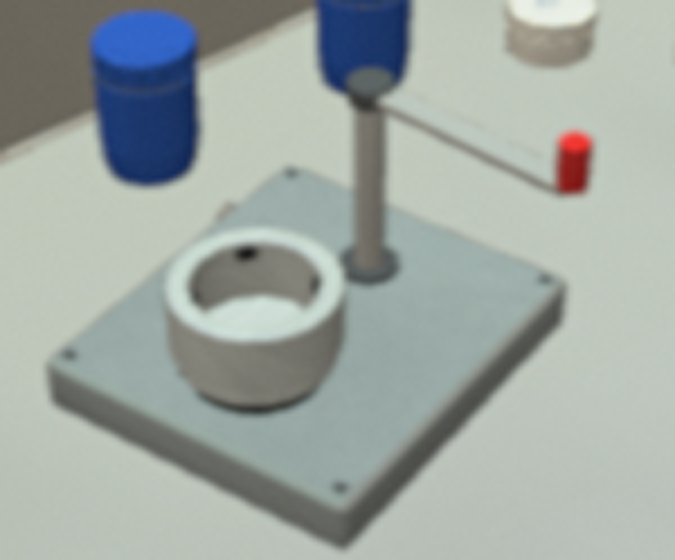

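View pics/crop_topo.png

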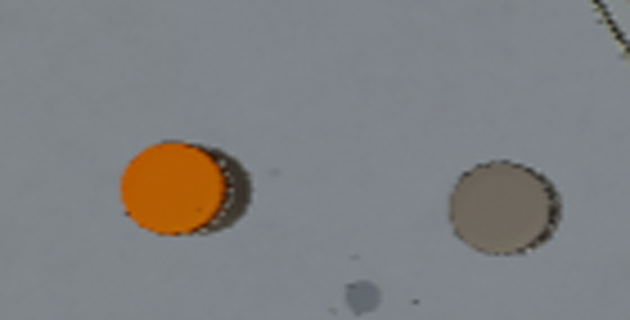

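View pics/crop_sideo.png

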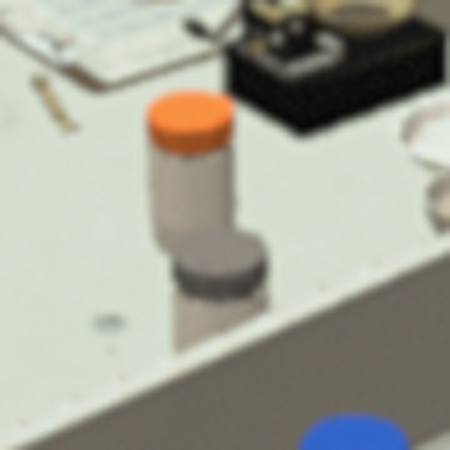

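Run:
```python
from h import *
t=cam("top");s=cam("side")
print("cap top",tri([(t,188.1,267),(s,278.4,202.8)]),onz(t,188.1,267,100),onz(s,278.4,202.8,100),onz(t,188.1,267,105),onz(s,278.4,202.8,105))
print("rim",tri([(t,460.5,304.5),(s,287,351.4)]),onz(t,460.5,304.5,108),onz(s,287,351.4,108))
print("posttop",tri([(t,440.4,276.6),(s,312.5,300)]))
print("knobtop",tri([(t,482.8,246),(s,357.8,315)]))
# corner screws at z 45: front-left... 
for p in ((304,122),(83,328),(541,374),(321,585)): print(onz(t,380+p[0]/5,220+p[1]/5,45))
print("blue",onz(t,343,258,100),onz(t,367,312,100),"grey",onz(t,262,272,105))
```

```text
cap top [504.67726416 327.59308139 100.31574982] [504.21437487 327.72635355 100.        ] [505.22421702 328.12308008 100.        ] [504.13161332 326.66700235 105.        ] [503.95306675 318.51576993 105.        ]
rim [ 422.98941315 -356.17988255  105.33735166] [ 422.89356804 -355.47912283  108.        ] [ 422.79950344 -358.91860123  108.        ]
posttop [ 490.95776918 -289.4079716   179.46969247]
knobtop [ 564.19973621 -384.36489654  203.86656232]
[ 576.42166359 -319.71229409   45.        ]
[ 466.56837882 -204.00604423   45.        ]
[ 446.85386131 -444.15997305   45.        ]
[ 336.04582754 -328.71471538   45.        ]
blue [533.92131598 -60.18547653 100.        ] [ 399.95772525 -122.33308897  100.        ] grey [495.00635002 142.2262278  105.        ]
```

```bash
cat >> h.py <<'E'
def Rdown(yaw):  # tool x down, tool y at world angle yaw (deg)
    a=np.radians(yaw); y=np.array([np.cos(a),np.sin(a),0]); x=np.array([0,0,-1.]); return np.stack([x,y,np.cross(x,y)],1)
def go(p,yaw):
    o=get_obs(); Rt=R.from_quat(o["eef_rot"]).as_matrix()
    d=Rt.T@(np.array(p)-o["tcp_pos"])/40
    w=R.from_matrix(Rt.T@Rdown(yaw)).as_rotvec(degrees=True)/5
    print("clock",round(o["clock"],2),"tcp",o["tcp_pos"].round(1),"yawy",round(np.degrees(np.arctan2(Rt[1,1],Rt[0,1])),1),"q",o["qpos"].round(2),"F",o["contact_force"].round(1),"w",round(o["gripper_width"],3))
    print("xyz",d.round(3),"twist",w.round(3))
E
python3 - <<'E'
from h import *
print(R.from_quat(get_obs()["eef_rot"]).as_matrix().round(2))
go([504.5,327.6,200],-53)
E
```

```text
[[-0.    0.43  0.9 ]
 [-0.    0.9  -0.43]
 [-1.   -0.    0.  ]]
clock 1.7 tcp [293.5 607.9 231.3] yawy 64.2 q [-1.2   0.58  0.02  1.44 -0.01  1.13 -0.06] F [ 0.3 -0.9  0.2] w 1.0
xyz [ 0.783 -4.016  7.797] twist [2.3446e+01 1.0000e-03 0.0000e+00]
```

Run:
```python
from h import *
go([504.5,327.6,200],33)
```

```text
clock 1.7 tcp [293.5 607.9 231.3] yawy 64.2 q [-1.2   0.58  0.02  1.44 -0.01  1.13 -0.06] F [ 0.3 -0.9  0.2] w 1.0
xyz [ 0.783 -4.016  7.797] twist [6.246e+00 0.000e+00 1.000e-03]
```

>>> send_rows(
  xyz=[
    [0.2,-1,2],
    [0.4,-2,4],
    [0.6,-3,6],
    [0.78,-4.02,7.8],
    [0.78,-4.02,7.8],
    [0.78,-4.02,7.8],
    [0.78,-4.02,7.8],
    [0.78,-4.02,7.8],
  ],
  twist=[
    [1.5,0,0],
    [3,0,0],
    [4.5,0,0],
    [6.25,0,0],
    [6.25,0,0],
    [6.25,0,0],
    [6.25,0,0],
    [6.25,0,0],
  ],
  hand=[1,1,1,1,1,1,1,1],
  force=60,
)

```text
clock: 2.37
tcp_pos: [494.1, 341.1, 201.9]
eef_rot: [0.338, 0.621, -0.337, 0.621]
contact_force: [0.8, 0.3, 0.3]
gripper_width: 1.001
```

Run:
```python
from h import *
go([504.5,327.6,150],33)
c=cam("wrist");cv2.imwrite("pics/w1.png",c["img"])
print([proj(c,[504.5,327.6,100])])
h=cv2.cvtColor(c["img"],cv2.COLOR_BGR2HSV).astype(int);H,S,V=h[...,0],h[...,1],h[...,2]
k,l,st,ce=cv2.connectedComponentsWithStats(((H>5)&(H<20)&(S>200)).astype(np.uint8))
for i in range(1,k):
    if st[i,4]>300: print(st[i],ce[i])
```

```text
clock 2.37 tcp [494.1 341.1 201.9] yawy 33.0 q [-0.8   0.5   0.18  1.69 -0.11  0.96 -0.  ] F [0.8 0.3 0.3] w 1.001
xyz [1.297 0.034 0.424] twist [-0.001 -0.    -0.006]
[array([316.5746348 , 265.28447977])]
```

View pics/w1.png

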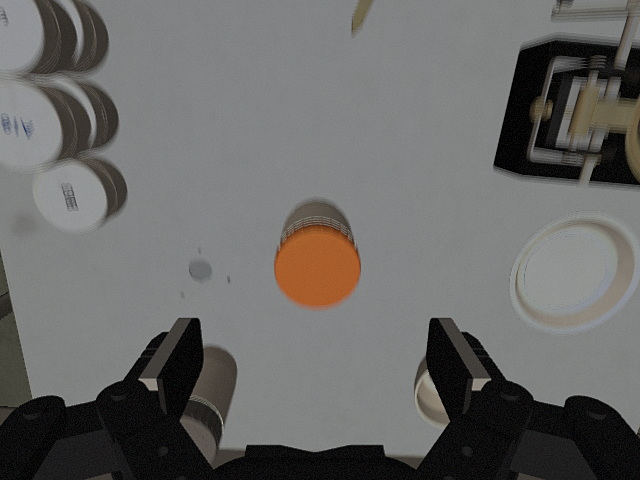

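>>> send_rows(
  xyz=[
    [0.3,0.03,0.42],
    [0.6,0.03,0.42],
    [1.2,0.03,0.42],
    [2.0,0.03,0.42],
    [2.7,0.03,0.42],
    [3.3,0.03,0.42],
    [3.67,0.03,0.42],
    [3.67,0.03,0.42],
  ],
  twist=[
    [0,0,0],
    [0,0,0],
    [0,0,0],
    [0,0,0],
    [0,0,0],
    [0,0,0],
    [0,0,0],
    [0,0,0],
  ],
  hand=[1,1,1,1,1,1,1,1],
)

```text
clock: 3.08
tcp_pos: [509.1, 316.0, 51.7]
eef_rot: [0.338, 0.618, -0.343, 0.621]
contact_force: [-0.8, 0.3, 0.7]
gripper_width: 0.997
```

Run:
```python
from h import *
go([504.5,327.6,55],33)
c=cam("wrist");cv2.imwrite("pics/w2.png",c["img"])
```

```text
clock 3.08 tcp [509.1 316.   51.7] yawy 32.4 q [-0.73  0.68  0.15  1.83 -0.14  0.64  0.06] F [-0.8  0.3  0.7] w 0.997
xyz [-0.084  0.059 -0.307] twist [-0.122  0.078  0.058]
```

View pics/w2.png

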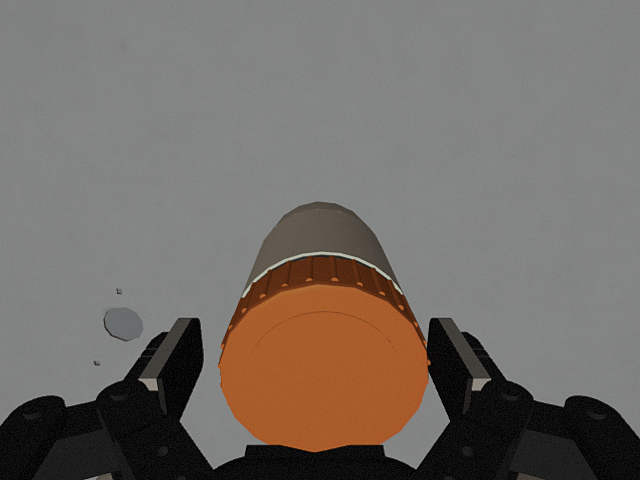

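>>> send_rows(
  xyz=[
    [-0.08,0.06,-0.31],
    [-0.08,0.06,-0.31],
    [-0.08,0.06,-0.31],
    [-0.08,0.06,-0.31],
    [-0.08,0.06,-0.31],
  ],
  twist=[
    [-0.12,0.08,0.06],
    [-0.12,0.08,0.06],
    [-0.12,0.08,0.06],
    [-0.12,0.08,0.06],
    [-0.12,0.08,0.06],
  ],
  hand=[1,1,1,1,1],
)

```text
clock: 3.55
tcp_pos: [505.7, 328.3, 57.5]
eef_rot: [0.339, 0.621, -0.336, 0.622]
contact_force: [-0.1, 0.6, 0.7]
gripper_width: 0.997
```

Run:
```python
from h import *
go([504.5,327.6,55],33)
c=cam("wrist");cv2.imwrite("pics/w3.png",c["img"]);print(proj(c,[504.5,327.6,100]))
go([504.5,327.6,55],33)
```

```text
clock 3.55 tcp [505.7 328.3  57.5] yawy 33.0 q [-0.74  0.67  0.14  1.83 -0.14  0.65  0.06] F [-0.1  0.6  0.7] w 0.997
xyz [ 0.063 -0.035 -0.001] twist [-0.002 -0.001 -0.041]
[311.26398135 390.7629434 ]
clock 3.6 tcp [505.7 328.2  57.3] yawy 33.0 q [-0.74  0.67  0.14  1.83 -0.14  0.65  0.06] F [-0.4 -0.6 -0.3] w 0.997
xyz [ 0.058 -0.033 -0.004] twist [-0.005 -0.    -0.038]
```

View pics/w3.png

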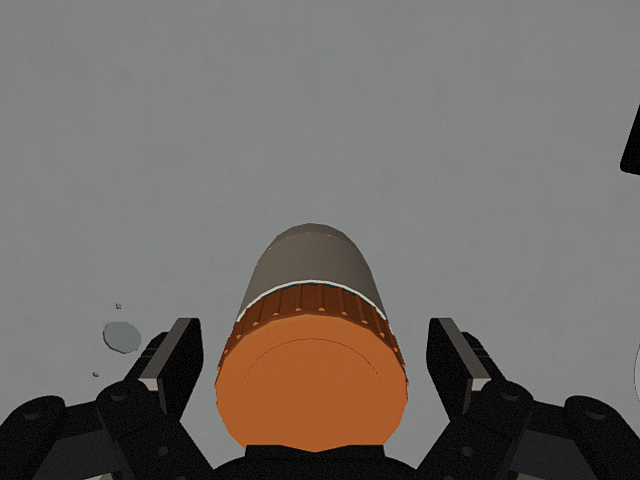

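>>> send_rows(
  xyz=[
    [0.06,-0.02,0],
    [0.06,-0.02,0],
    [0.06,-0.02,0],
    [0.06,-0.02,0],
    [0.06,-0.02,0],
    [0.06,-0.02,0],
    [0.06,-0.02,0],
    [0.06,-0.02,0],
  ],
  twist=[
    [0,0,0],
    [0,0,0],
    [0,0,0],
    [0,0,0],
    [0,0,0],
    [0,0,0],
    [0,0,0],
    [0,0,0],
  ],
  hand=[1,1,0.4,0.4,0.4,0.4,0.4,0.4],
  force=60,
)

```text
clock: 4.27
tcp_pos: [505.1, 327.7, 55.2]
eef_rot: [0.339, 0.621, -0.336, 0.622]
contact_force: [-0.8, -0.6, 5.7]
gripper_width: 0.661
```

Run:
```python
from h import *
go([504.5,327.6,240],33)
```

```text
clock 4.27 tcp [505.1 327.7  55.2] yawy 33.0 q [-0.74  0.67  0.14  1.83 -0.14  0.64  0.06] F [-0.8 -0.6  5.7] w 0.661
xyz [-4.62e+00  2.00e-03 -6.00e-03] twist [-0.006  0.001 -0.04 ]
```

>>> send_rows(
  xyz=[
    [-0.2,0,0],
    [-0.6,0,0],
    [-1.4,0,0],
    [-2.2,0,0],
    [-3.0,0,0],
    [-3.8,0,0],
    [-4.4,0,0],
    [-4.62,0,0],
  ],
  twist=[
    [0,0,0],
    [0,0,0],
    [0,0,0],
    [0,0,0],
    [0,0,0],
    [0,0,0],
    [0,0,0],
    [0,0,0],
  ],
  hand=[0.4,0.4,0.4,0.4,0.4,0.4,0.4,0.4],
  force=60,
)

```text
clock: 4.93
tcp_pos: [505.7, 327.9, 244.1]
eef_rot: [0.34, 0.62, -0.335, 0.623]
contact_force: [0.7, -0.0, -3.1]
gripper_width: 0.661
```

Run:
```python
from h import *
go([500,0,250],0)
go([423,-356,240],-40)
c=cam("wrist");cv2.imwrite("pics/w4.png",c["img"])
```

```text
clock 4.93 tcp [505.7 327.9 244.1] yawy 33.0 q [-0.78  0.46  0.19  1.63 -0.1   1.05  0.02] F [ 0.7 -0.  -3.1] w 0.661
xyz [-0.191 -4.578  6.801] twist [ 6.592 -0.033 -0.097]
clock 4.93 tcp [505.7 327.9 244.1] yawy 33.0 q [-0.78  0.46  0.19  1.63 -0.1   1.05  0.02] F [ 0.7 -0.  -3.1] w 0.661
xyz [ -0.    -11.037  13.222] twist [14.592 -0.068 -0.085]
```

View pics/w4.png

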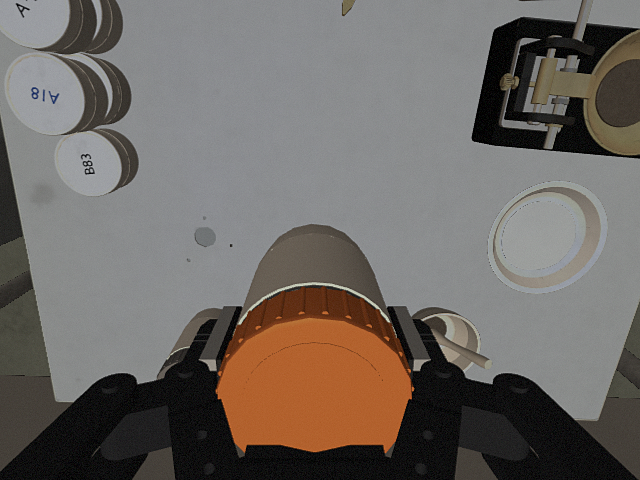

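>>> send_rows(
  xyz=[
    [-0.1,-0.6,0.85],
    [-0.2,-1.2,1.7],
    [-0.3,-1.8,2.6],
    [-0.3,-2.4,3.5],
    [-0.3,-3.0,4.4],
    [-0.3,-3.6,5.3],
    [-0.3,-4.1,6.1],
    [-0.3,-4.58,6.8],
  ],
  twist=[
    [0.8,0,0],
    [1.6,0,0],
    [2.4,0,0],
    [3.2,0,0],
    [4.0,0,0],
    [4.8,0,0],
    [5.6,0,0],
    [6.5,0,0],
  ],
  hand=[0.4,0.4,0.4,0.4,0.4,0.4,0.4,0.4],
)

```text
clock: 5.65
tcp_pos: [498.6, -2.7, 252.5]
eef_rot: [0.501, 0.501, -0.497, 0.501]
contact_force: [0.9, -0.3, -1.9]
gripper_width: 0.66
```

Run:
```python
from h import *
go([423,-356,250],-40)
```

```text
clock 5.65 tcp [498.6  -2.7 252.5] yawy 0.2 q [-0.39  0.31  0.41  1.87 -0.15  0.98  0.09] F [ 0.9 -0.3 -1.9] w 0.66
xyz [ 0.016 -1.924  8.826] twist [ 8.043 -0.067 -0.038]
```

>>> send_rows(
  xyz=[
    [-0.1,-0.2,1.0],
    [-0.1,-0.4,2.0],
    [-0.1,-0.65,3.0],
    [-0.1,-0.85,4.0],
    [-0.1,-1.1,5.0],
    [-0.1,-1.3,6.0],
    [-0.1,-1.5,7.0],
    [-0.1,-1.7,7.8],
  ],
  twist=[
    [1,0,0],
    [2,0,0],
    [3,0,0],
    [4,0,0],
    [5,0,0],
    [6,0,0],
    [7,0,0],
    [8,0,0],
  ],
  hand=[0.4,0.4,0.4,0.4,0.4,0.4,0.4,0.4],
)

```text
clock: 6.32
tcp_pos: [430.1, -317.5, 253.4]
eef_rot: [0.643, 0.299, -0.64, 0.297]
contact_force: [0.8, -0.1, -2.8]
gripper_width: 0.667
```

Run:
```python
from h import *
go([423,-356,245],-40)
```

```text
clock 6.32 tcp [ 430.1 -317.5  253.4] yawy -40.1 q [ 0.11  0.41  0.65  1.79 -0.29  1.04  0.16] F [ 0.8 -0.1 -2.8] w 0.667
xyz [0.205 0.485 0.851] twist [-0.022 -0.056  0.004]
```

>>> send_rows(
  xyz=[
    [0.3,0.48,0.85],
    [0.6,0.48,0.85],
    [1.2,0.48,0.85],
    [1.7,0.48,0.85],
    [1.7,0.48,0.85],
    [1.7,0.48,0.85],
    [1.7,0.48,0.85],
    [1.7,0.48,0.85],
  ],
  twist=[
    [0,0,0],
    [0,0,0],
    [0,0,0],
    [0,0,0],
    [0,0,0],
    [0,0,0],
    [0,0,0],
    [0,0,0],
  ],
  hand=[0.4,0.4,0.4,0.4,0.4,0.4,0.4,0.4],
)

```text
clock: 6.98
tcp_pos: [423.4, -355.9, 186.1]
eef_rot: [0.643, 0.299, -0.639, 0.298]
contact_force: [-0.0, -0.7, -2.6]
gripper_width: 0.661
```

Run:
```python
from h import *
go([423,-356,170],-40)
c=cam("wrist");cv2.imwrite("pics/w5.png",c["img"])
print(proj(c,[423,-356,103]))
s=cam("side");cv2.imwrite("pics/s5.png",cv2.resize(s["img"][240:420,190:390],None,fx=3,fy=3,interpolation=cv2.INTER_CUBIC))
go([423,-356,170],-40)
```

```text
clock 6.98 tcp [ 423.4 -355.9  186.1] yawy -40.1 q [ 0.22  0.51  0.6   1.84 -0.36  0.91  0.29] F [-0.  -0.7 -2.6] w 0.661
xyz [ 0.402 -0.007  0.009] twist [-0.02  -0.054 -0.011]
[313.9595364  252.04378442]
clock 7.08 tcp [ 423.5 -355.8  186.2] yawy -40.1 q [ 0.22  0.51  0.6   1.84 -0.36  0.91  0.29] F [ 1.  -0.1 -3.4] w 0.659
xyz [ 0.404 -0.007  0.013] twist [-0.019 -0.058 -0.015]
```

View pics/w5.png

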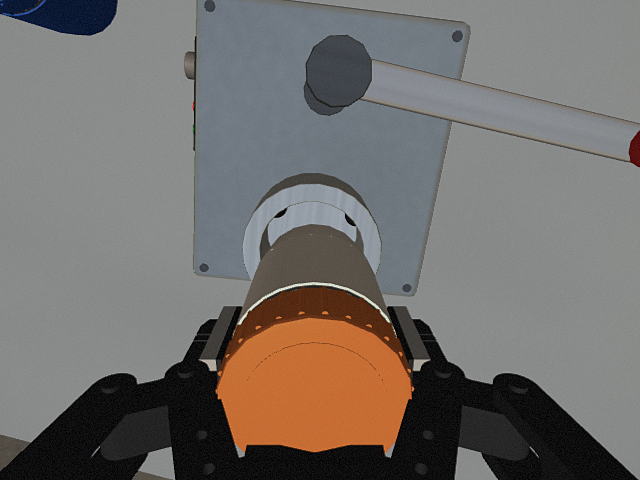

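View pics/s5.png

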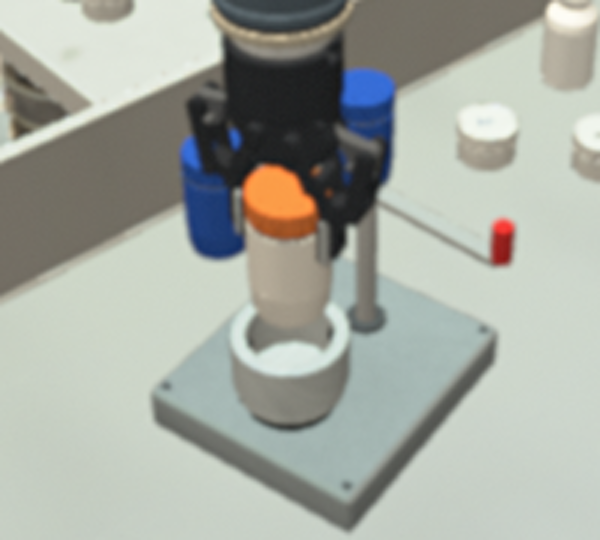

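Run:
```python
from h import *
c=cam("wrist"); o=get_obs(); im=c["img"].copy()
Rt=R.from_quat(o["eef_rot"]).as_matrix(); pb=o["tcp_pos"]+Rt[:,0]*55
print("pot bottom est",pb, "axis",Rt[:,0].round(4))
th=np.linspace(0,2*np.pi,240)
def circ(ctr,r,col):
    P=np.array([proj(c,ctr+r*np.array([np.cos(a),np.sin(a),0])) for a in th])
    print(r,"top",P[P[:,1].argmin()].round(1),"L",P[:,0].min().round(1),"R",P[:,0].max().round(1))
    cv2.polylines(im,[np.round(P*8).astype(np.int32)],True,col,1,cv2.LINE_AA,3)
H=np.array([423,-356,103.])
circ(H,42,(0,0,255));circ(H,31,(0,0,255));circ(pb,25.5,(0,255,0)); circ(pb-Rt[:,0]*26,29,(0,255,0)); circ(pb-Rt[:,0]*100,29,(255,0,0))
cv2.imwrite("pics/w6.png",cv2.resize(im[160:460,200:430],None,fx=2.6,fy=2,interpolation=cv2.INTER_CUBIC) if 0 else cv2.resize(im[165:415,205:425],None,fx=2.4,fy=2.4,interpolation=cv2.INTER_CUBIC))
```

```text
pot bottom est [ 423.6467835  -355.5854692   131.08353196] axis [ 0.0042  0.0031 -1.    ]
42 top [314.1 183.8] L 245.1 R 382.7
31 top [314.1 202.5] L 263.1 R 364.7
25.5 top [314.5 223.3] L 267.4 R 361.4
29 top [314.6 231.5] L 254.0 R 374.9
29 top [315.1 309.7] L 218.4 R 411.1
```

View pics/w6.png

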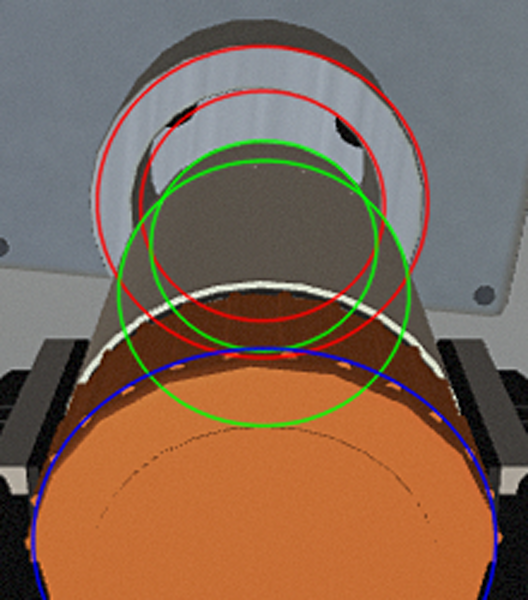

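>>> send_rows(
  xyz=[
    [0,-0.03,0.0],
    [0.15,-0.03,0],
    [0.35,-0.03,0],
    [0.6,-0.03,0],
    [0.85,-0.03,0],
    [1.0,-0.03,0],
    [1.03,-0.03,0],
    [1.03,-0.03,0],
  ],
  twist=[
    [0,0,0],
    [0,0,0],
    [0,0,0],
    [0,0,0],
    [0,0,0],
    [0,0,0],
    [0,0,0],
    [0,0,0],
  ],
  hand=[0.4,0.4,0.4,0.4,0.4,0.4,0.4,0.4],
)

```text
clock: 7.8
tcp_pos: [422.3, -354.8, 144.1]
eef_rot: [0.643, 0.299, -0.64, 0.297]
contact_force: [-0.1, -0.0, -2.3]
gripper_width: 0.664
```

Run:
```python
from h import *
go([422.2,-355.3,116],-40)
c=cam("wrist");cv2.imwrite("pics/w7.png",c["img"])
s=cam("side");cv2.imwrite("pics/s7.png",cv2.resize(s["img"][240:420,190:390],None,fx=3,fy=3,interpolation=cv2.INTER_CUBIC))
go([422.2,-355.3,116],-40)
```

```text
clock 7.8 tcp [ 422.3 -354.8  144.1] yawy -40.1 q [ 0.25  0.55  0.56  1.89 -0.4   0.81  0.33] F [-0.1 -0.  -2.3] w 0.664
xyz [0.703 0.007 0.013] twist [-0.024 -0.054  0.002]
clock 7.9 tcp [ 422.7 -355.   144.9] yawy -40.1 q [ 0.25  0.55  0.56  1.89 -0.4   0.81  0.33] F [-0.2 -0.  -2.2] w 0.663
xyz [ 0.723 -0.004  0.018] twist [-0.021 -0.058 -0.012]
```

View pics/w7.png

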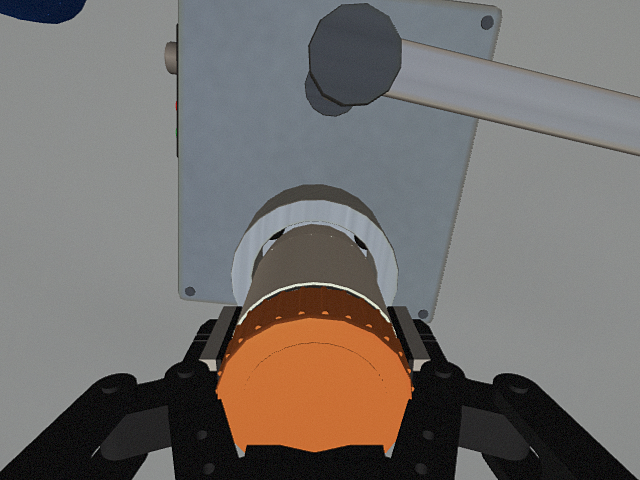

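View pics/s7.png

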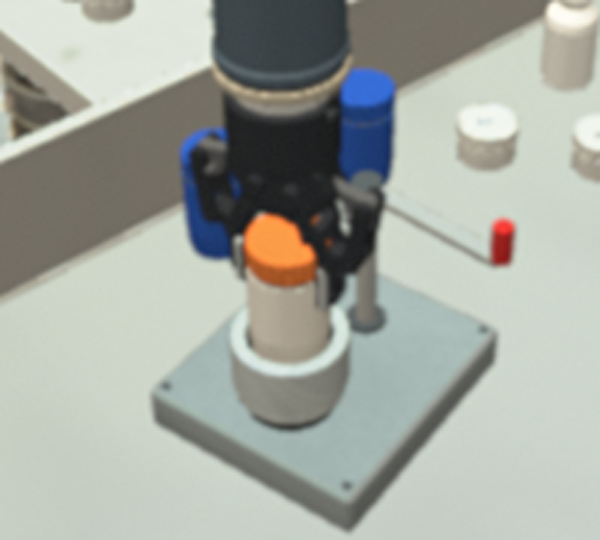

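>>> send_rows(
  xyz=[
    [0.01,0,0],
    [0.02,0,0],
    [0.03,0,0],
    [0.04,0,0],
    [0.05,0,0],
    [0.06,0,0],
    [0.07,0,0],
    [0.08,0,0],
  ],
  twist=[
    [1.3,0,0],
    [2.6,0,0],
    [3.9,0,0],
    [5.2,0,0],
    [6.5,0,0],
    [7.8,0,0],
    [9.1,0,0],
    [10.4,0,0],
  ],
  hand=[0.4,0.4,0.4,0.4,0.4,0.4,0.4,0.4],
)

```text
clock: 8.57
tcp_pos: [422.3, -354.3, 141.9]
eef_rot: [0.708, -0.013, -0.706, -0.016]
contact_force: [-2.7, 2.9, -1.3]
gripper_width: 0.661
```

Run:
```python
from h import *
go([422.3,-355.2,116],-40)
```

```text
clock 8.57 tcp [ 422.3 -354.3  141.9] yawy -92.4 q [ 0.1   0.64  0.83  1.9  -0.61  0.88 -0.36] F [-2.7  2.9 -1.3] w 0.661
xyz [0.648 0.026 0.001] twist [-10.481  -0.061   0.031]
```

>>> send_rows(
  xyz=[
    [0.01,0.01,0],
    [0.02,0.02,0],
    [0.03,0.02,0],
    [0.04,0.02,0],
    [0.05,0.02,0],
    [0.06,0.02,0],
    [0.07,0.02,0],
    [0.08,0.02,0],
  ],
  twist=[
    [-1.3,0,0],
    [-2.6,0,0],
    [-3.9,0,0],
    [-5.2,0,0],
    [-6.5,0,0],
    [-7.8,0,0],
    [-9.1,0,0],
    [-10.4,0,0],
  ],
  hand=[0.4,0.4,0.4,0.4,0.4,0.4,0.4,0.4],
)

```text
clock: 9.23
tcp_pos: [422.2, -355.1, 139.2]
eef_rot: [0.643, 0.299, -0.639, 0.298]
contact_force: [-0.5, -0.2, -2.1]
gripper_width: 0.656
```

Run:
```python
from h import *
go([422.3,-355.2,116],-40)
```

```text
clock 9.23 tcp [ 422.2 -355.1  139.2] yawy -40.1 q [ 0.26  0.56  0.56  1.9  -0.41  0.8   0.34] F [-0.5 -0.2 -2.1] w 0.656
xyz [0.579 0.003 0.003] twist [-0.02  -0.069 -0.004]
```

>>> send_rows(
  xyz=[
    [0.012,0,0],
    [0.024,0,0],
    [0.036,0,0],
    [0.048,0,0],
    [0.06,0,0],
    [0.072,0,0],
    [0.084,0,0],
    [0.096,0,0],
  ],
  twist=[
    [-1.3,0,0],
    [-2.6,0,0],
    [-3.9,0,0],
    [-5.2,0,0],
    [-6.5,0,0],
    [-7.8,0,0],
    [-9.1,0,0],
    [-10.4,0,0],
  ],
  hand=[0.4,0.4,0.4,0.4,0.4,0.4,0.4,0.4],
)

```text
clock: 9.9
tcp_pos: [423.1, -355.2, 136.0]
eef_rot: [0.446, 0.55, -0.442, 0.551]
contact_force: [2.6, 1.6, -1.6]
gripper_width: 0.661
```

Run:
```python
from h import *
go([422.3,-355.2,116],13)
c=cam("wrist");cv2.imwrite("pics/w8.png",c["img"])
s=cam("side");cv2.imwrite("pics/s8.png",cv2.resize(s["img"][240:420,190:390],None,fx=3,fy=3,interpolation=cv2.INTER_CUBIC))
go([422.3,-355.2,116],13)
```

```text
clock 9.9 tcp [ 423.1 -355.2  136. ] yawy 12.2 q [ 0.43  0.52  0.28  1.89 -0.21  0.76  1.04] F [ 2.6  1.6 -1.6] w 0.661
xyz [ 0.501 -0.021 -0.004] twist [-0.155 -0.026 -0.075]
clock 10.0 tcp [ 423.  -355.3  136. ] yawy 12.0 q [ 0.43  0.52  0.28  1.89 -0.21  0.76  1.04] F [ 3.4 -0.2 -0.8] w 0.661
xyz [ 0.5   -0.021 -0.004] twist [-0.19  -0.028 -0.078]
```

View pics/w8.png

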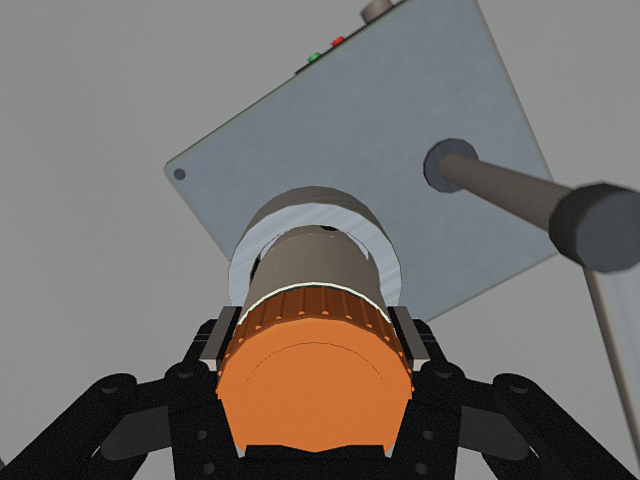

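View pics/s8.png

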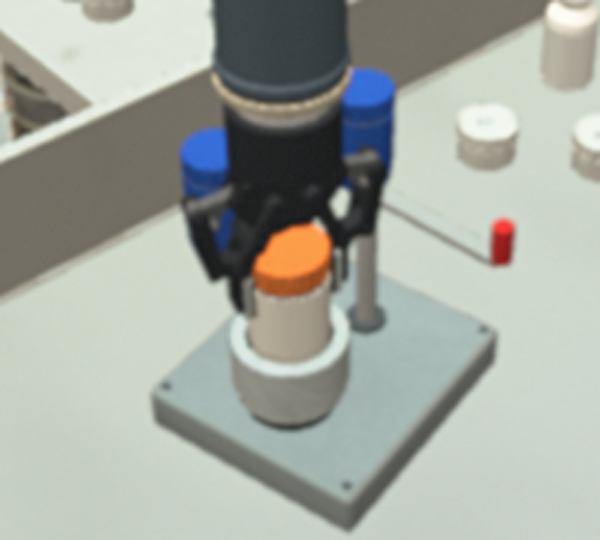

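>>> send_rows(
  xyz=[
    [0.012,0,0],
    [0.024,0,0],
    [0.036,0,0],
    [0.048,0,0],
    [0.06,0,0],
    [0.072,0,0],
    [0.084,0,0],
    [0.096,0,0],
  ],
  twist=[
    [1.35,0,0],
    [2.7,0,0],
    [4.05,0,0],
    [5.4,0,0],
    [6.75,0,0],
    [8.1,0,0],
    [9.45,0,0],
    [10.8,0,0],
  ],
  hand=[0.4,0.4,0.4,0.4,0.4,0.4,0.4,0.4],
)

```text
clock: 10.67
tcp_pos: [422.3, -355.0, 132.3]
eef_rot: [0.649, 0.286, -0.645, 0.284]
contact_force: [-2.7, 2.1, -1.0]
gripper_width: 0.66
```

Run:
```python
from h import *
go([422.3,-355.2,116],-40)
```

```text
clock 10.67 tcp [ 422.3 -355.   132.3] yawy -42.5 q [ 0.25  0.57  0.56  1.9  -0.43  0.79  0.31] F [-2.7  2.1 -1. ] w 0.66
xyz [0.407 0.003 0.007] twist [-0.499 -0.075 -0.01 ]
```

>>> send_rows(
  xyz=[
    [0.012,0,0],
    [0.024,0,0],
    [0.036,0,0],
    [0.048,0,0],
    [0.06,0,0],
    [0.072,0,0],
    [0.084,0,0],
    [0.096,0,0],
  ],
  twist=[
    [1.35,0,0],
    [2.7,0,0],
    [4.05,0,0],
    [5.4,0,0],
    [6.75,0,0],
    [8.1,0,0],
    [9.45,0,0],
    [10.8,0,0],
  ],
  hand=[0.4,0.4,0.4,0.4,0.4,0.4,0.4,0.4],
)

```text
clock: 11.33
tcp_pos: [422.8, -354.0, 128.8]
eef_rot: [0.708, -0.041, -0.704, -0.045]
contact_force: [0.1, 4.6, -2.9]
gripper_width: 0.661
```

Run:
```python
from h import *
go([422.3,-355.2,116],-40)
```

```text
clock 11.33 tcp [ 422.8 -354.   128.8] yawy -97.0 q [ 0.1   0.66  0.84  1.91 -0.65  0.86 -0.41] F [ 0.1  4.6 -2.9] w 0.661
xyz [0.32  0.033 0.011] twist [-11.404  -0.089   0.037]
```

>>> send_rows(
  xyz=[
    [0.012,0.01,0],
    [0.024,0.02,0],
    [0.036,0.02,0],
    [0.048,0.02,0],
    [0.06,0.02,0],
    [0.072,0.02,0],
    [0.084,0.02,0],
    [0.096,0.02,0],
  ],
  twist=[
    [-1.35,0,0],
    [-2.7,0,0],
    [-4.05,0,0],
    [-5.4,0,0],
    [-6.75,0,0],
    [-8.1,0,0],
    [-9.45,0,0],
    [-10.8,0,0],
  ],
  hand=[0.4,0.4,0.4,0.4,0.4,0.4,0.4,0.4],
)

```text
clock: 12.0
tcp_pos: [422.6, -355.2, 125.4]
eef_rot: [0.651, 0.283, -0.646, 0.281]
contact_force: [-1.6, 1.4, 0.8]
gripper_width: 0.66
```

Run:
```python
from h import *
go([422.3,-355.2,116],-40)
c=cam("wrist");cv2.imwrite("pics/w9.png",c["img"])
s=cam("side");cv2.imwrite("pics/s9.png",cv2.resize(s["img"][240:420,190:390],None,fx=3,fy=3,interpolation=cv2.INTER_CUBIC))
```

```text
clock 12.0 tcp [ 422.6 -355.2  125.4] yawy -43.0 q [ 0.26  0.58  0.56  1.91 -0.44  0.77  0.31] F [-1.6  1.4  0.8] w 0.66
xyz [ 0.236 -0.006  0.008] twist [-0.606 -0.091 -0.017]
```

View pics/w9.png

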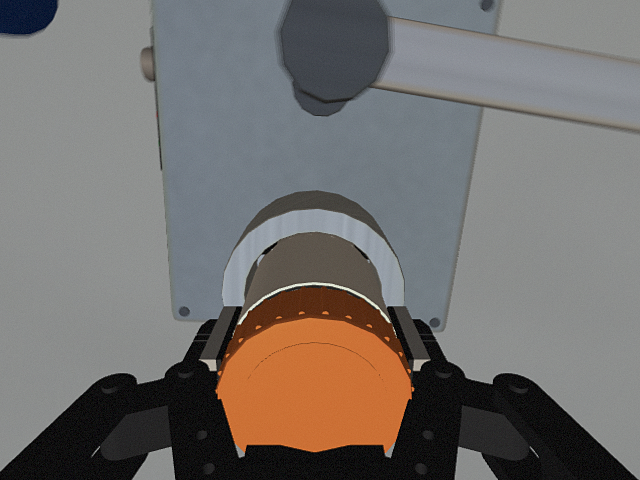

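View pics/s9.png

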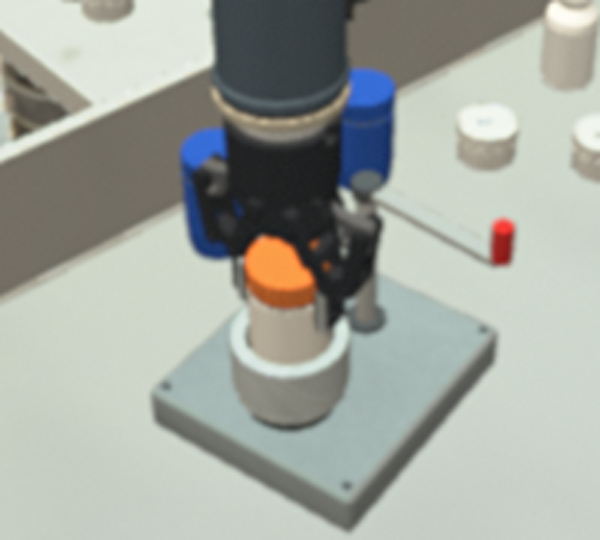

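>>> send_rows(
  xyz=[
    [0.01,0,0],
    [0.02,0,0],
    [0.03,0,0],
    [0.04,0,0],
    [0.05,0,0],
    [0.06,0,0],
    [0.07,0,0],
    [0.08,0,0],
  ],
  twist=[
    [-1.35,0,0],
    [-2.7,0,0],
    [-4.05,0,0],
    [-5.4,0,0],
    [-6.75,0,0],
    [-8.1,0,0],
    [-9.45,0,0],
    [-10.8,0,0],
  ],
  hand=[0.4,0.4,0.4,0.4,0.4,0.4,0.4,0.4],
)

```text
clock: 12.77
tcp_pos: [423.0, -355.3, 122.8]
eef_rot: [0.454, 0.544, -0.448, 0.546]
contact_force: [0.5, 0.4, 1.7]
gripper_width: 0.664
```

Run:
```python
from h import *
go([422.3,-355.2,116],-40)
```

```text
clock 12.77 tcp [ 423.  -355.3  122.8] yawy 10.8 q [ 0.44  0.53  0.27  1.91 -0.22  0.73  1.03] F [0.5 0.4 1.7] w 0.664
xyz [ 0.17  -0.018 -0.004] twist [10.153 -0.08  -0.069]
```

>>> send_rows(
  xyz=[
    [0.01,0,0],
    [0.02,0,0],
    [0.03,0,0],
    [0.04,0,0],
    [0.05,0,0],
    [0.06,0,0],
    [0.07,0,0],
    [0.08,0,0],
  ],
  twist=[
    [1.35,0,0],
    [2.7,0,0],
    [4.05,0,0],
    [5.4,0,0],
    [6.75,0,0],
    [8.1,0,0],
    [9.45,0,0],
    [10.8,0,0],
  ],
  hand=[0.4,0.4,0.4,0.4,0.4,0.4,0.4,0.4],
)

```text
clock: 13.43
tcp_pos: [422.9, -355.1, 120.1]
eef_rot: [0.654, 0.278, -0.648, 0.276]
contact_force: [-2.2, 1.4, 4.4]
gripper_width: 0.661
```

Run:
```python
from h import *
go([422.3,-355.2,116],-40)
```

```text
clock 13.43 tcp [ 422.9 -355.1  120.1] yawy -43.9 q [ 0.26  0.59  0.55  1.92 -0.45  0.76  0.31] F [-2.2  1.4  4.4] w 0.661
xyz [ 0.103 -0.009  0.013] twist [-0.78  -0.098 -0.022]
```

>>> send_rows(
  xyz=[
    [0.01,0,0],
    [0.02,0,0],
    [0.03,0,0],
    [0.04,0,0],
    [0.05,0,0],
    [0.06,0,0],
    [0.07,0,0],
    [0.08,0,0],
  ],
  twist=[
    [1.35,0,0],
    [2.7,0,0],
    [4.05,0,0],
    [5.4,0,0],
    [6.75,0,0],
    [8.1,0,0],
    [9.45,0,0],
    [10.8,0,0],
  ],
  hand=[0.4,0.4,0.4,0.4,0.4,0.4,0.4,0.4],
)

```text
clock: 14.1
tcp_pos: [422.6, -354.0, 117.0]
eef_rot: [0.707, -0.05, -0.703, -0.055]
contact_force: [-3.4, 3.5, 2.2]
gripper_width: 0.663
```

Run:
```python
from h import *
go([422.3,-355.2,116],-40)
```

```text
clock 14.1 tcp [ 422.6 -354.   117. ] yawy -98.5 q [ 0.11  0.68  0.83  1.92 -0.68  0.85 -0.41] F [-3.4  3.5  2.2] w 0.663
xyz [0.026 0.031 0.002] twist [-11.702  -0.097   0.047]
```

>>> send_rows(
  xyz=[
    [0.01,0.01,0],
    [0.02,0.02,0],
    [0.03,0.02,0],
    [0.04,0.02,0],
    [0.05,0.02,0],
    [0.06,0.02,0],
    [0.07,0.02,0],
    [0.08,0.02,0],
  ],
  twist=[
    [-1.35,0,0],
    [-2.7,0,0],
    [-4.05,0,0],
    [-5.4,0,0],
    [-6.75,0,0],
    [-8.1,0,0],
    [-9.45,0,0],
    [-10.8,0,0],
  ],
  hand=[0.4,0.4,0.4,0.4,0.4,0.4,0.4,0.4],
)

```text
clock: 14.77
tcp_pos: [421.9, -354.8, 114.1]
eef_rot: [0.656, 0.273, -0.65, 0.271]
contact_force: [-2.2, 2.1, 1.7]
gripper_width: 0.661
```

Run:
```python
from h import *
go([422.3,-355.2,116],-40)
s=cam("side");cv2.imwrite("pics/s10.png",cv2.resize(s["img"][240:420,190:390],None,fx=3,fy=3,interpolation=cv2.INTER_CUBIC))
```

```text
clock 14.77 tcp [ 421.9 -354.8  114.1] yawy -44.8 q [ 0.27  0.6   0.55  1.92 -0.46  0.75  0.3 ] F [-2.2  2.1  1.7] w 0.661
xyz [-0.047  0.014 -0.   ] twist [-0.951 -0.105  0.002]
```

View pics/s10.png

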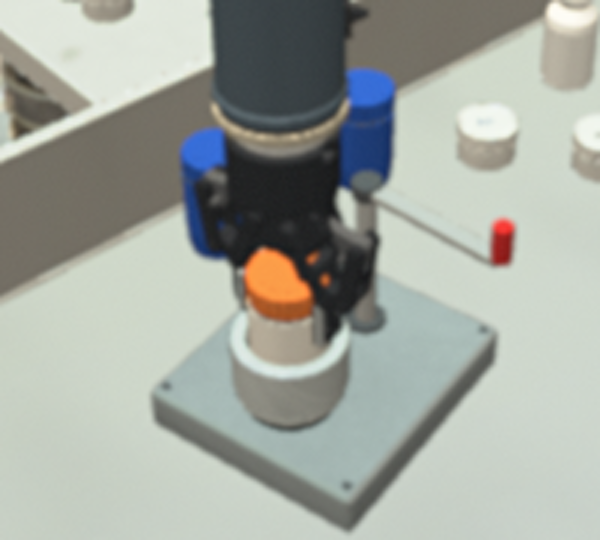

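>>> send_rows(
  xyz=[
    [0.008,0,0],
    [0.016,0,0],
    [0.024,0,0],
    [0.032,0,0],
    [0.04,0,0],
    [0.048,0,0],
    [0.056,0,0],
    [0.064,0,0],
  ],
  twist=[
    [-1.35,0,0],
    [-2.7,0,0],
    [-4.05,0,0],
    [-5.4,0,0],
    [-6.75,0,0],
    [-8.1,0,0],
    [-9.45,0,0],
    [-10.8,0,0],
  ],
  hand=[0.4,0.4,0.4,0.4,0.4,0.4,0.4,0.4],
)

```text
clock: 15.48
tcp_pos: [422.4, -354.8, 112.3]
eef_rot: [0.46, 0.539, -0.453, 0.54]
contact_force: [-0.5, 2.7, 6.6]
gripper_width: 0.657
```

Run:
```python
from h import *
go([422.3,-355.2,116],-40)
```

```text
clock 15.48 tcp [ 422.4 -354.8  112.3] yawy 9.5 q [ 0.44  0.55  0.27  1.92 -0.23  0.7   1.02] F [-0.5  2.7  6.6] w 0.657
xyz [-0.092 -0.004  0.009] twist [ 9.904 -0.102 -0.061]
```

>>> send_rows(
  xyz=[
    [0.008,0,0],
    [0.016,0,0],
    [0.024,0,0],
    [0.032,0,0],
    [0.04,0,0],
    [0.048,0,0],
    [0.056,0,0],
    [0.064,0,0],
  ],
  twist=[
    [1.35,0,0],
    [2.7,0,0],
    [4.05,0,0],
    [5.4,0,0],
    [6.75,0,0],
    [8.1,0,0],
    [9.45,0,0],
    [10.8,0,0],
  ],
  hand=[0.4,0.4,0.4,0.4,0.4,0.4,0.4,0.4],
)

```text
clock: 16.15
tcp_pos: [423.1, -355.0, 110.8]
eef_rot: [0.657, 0.271, -0.65, 0.269]
contact_force: [-2.1, 3.0, 9.7]
gripper_width: 0.665
```

Run:
```python
from h import *
go([422.3,-355.2,116],-40)
c=cam("wrist");cv2.imwrite("pics/w11.png",c["img"])
s=cam("side");cv2.imwrite("pics/s11.png",cv2.resize(s["img"][240:420,190:390],None,fx=3,fy=3,interpolation=cv2.INTER_CUBIC))
```

```text
clock 16.15 tcp [ 423.1 -355.   110.8] yawy -45.2 q [ 0.27  0.6   0.55  1.93 -0.47  0.74  0.3 ] F [-2.1  3.   9.7] w 0.665
xyz [-0.129 -0.01   0.017] twist [-1.032 -0.116 -0.024]
```

View pics/w11.png

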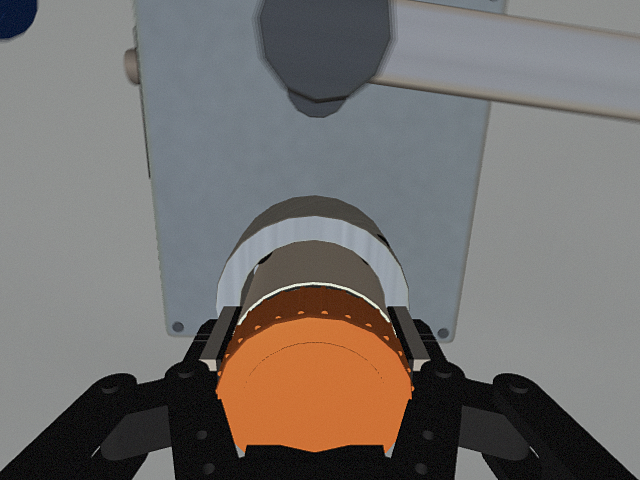

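View pics/s11.png

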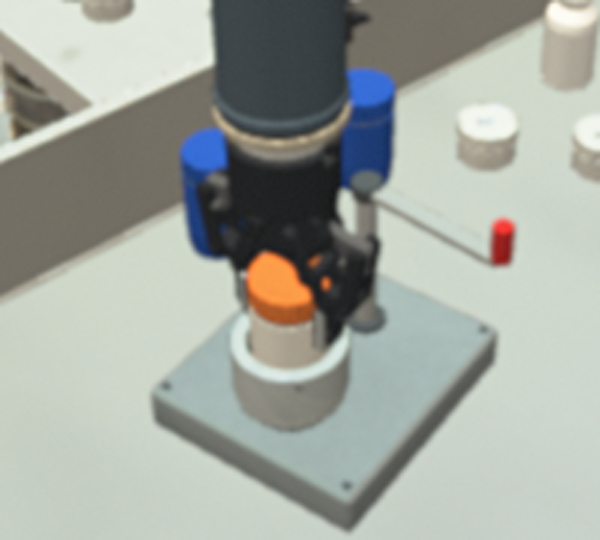

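>>> send_rows(
  xyz=[
    [0.006,0,0],
    [0.012,0,0],
    [0.018,0,0],
    [0.024,0,0],
    [0.03,0,0],
    [0.036,0,0],
    [0.042,0,0],
    [0.048,0,0],
  ],
  twist=[
    [1.35,0,0],
    [2.7,0,0],
    [4.05,0,0],
    [5.4,0,0],
    [6.75,0,0],
    [8.1,0,0],
    [9.45,0,0],
    [10.8,0,0],
  ],
  hand=[0.4,0.4,0.4,0.4,0.4,0.4,0.4,0.4],
)

```text
clock: 16.92
tcp_pos: [422.9, -354.2, 109.8]
eef_rot: [0.707, -0.059, -0.702, -0.064]
contact_force: [-5.8, 6.3, 11.6]
gripper_width: 0.662
```

Run:
```python
from h import *
go([422.3,-355.2,116],-40)
```

```text
clock 16.92 tcp [ 422.9 -354.2  109.8] yawy -100.0 q [ 0.12  0.69  0.83  1.93 -0.7   0.83 -0.42] F [-5.8  6.3 11.6] w 0.662
xyz [-0.156  0.025  0.009] twist [-11.993  -0.125   0.045]
```

>>> send_rows(
  xyz=[
    [0.01,0.01,0],
    [0.02,0.02,0],
    [0.02,0.02,0],
    [0.02,0.02,0],
    [0.02,0.02,0],
    [0.02,0.02,0],
    [0.02,0.02,0],
    [0.02,0.02,0],
  ],
  twist=[
    [-1.35,0,0],
    [-2.7,0,0],
    [-4.05,0,0],
    [-5.4,0,0],
    [-6.75,0,0],
    [-8.1,0,0],
    [-9.45,0,0],
    [-10.8,0,0],
  ],
  hand=[0.4,0.4,0.4,0.4,0.4,0.4,0.4,0.4],
)

```text
clock: 17.58
tcp_pos: [422.0, -355.2, 110.0]
eef_rot: [0.66, 0.264, -0.652, 0.262]
contact_force: [-5.7, 3.4, 11.9]
gripper_width: 0.663
```

Run:
```python
from h import *
go([422.3,-355.2,116],-40)
```

```text
clock 17.58 tcp [ 422.  -355.2  110. ] yawy -46.3 q [ 0.27  0.6   0.56  1.93 -0.48  0.74  0.29] F [-5.7  3.4 11.9] w 0.663
xyz [-0.15   0.005 -0.007] twist [-1.259 -0.131 -0.017]
```

>>> send_rows(
  xyz=[
    [-0.03,0,0],
    [-0.06,0,0],
    [-0.09,0,0],
    [-0.12,0,0],
    [-0.12,0,0],
    [-0.12,0,0],
  ],
  twist=[
    [0,0,0],
    [0,0,0],
    [0,0,0],
    [0,0,0],
    [0,0,0],
    [0,0,0],
  ],
  hand=[0.4,0.4,0.4,0.4,0.4,0.4],
)

```text
clock: 18.08
tcp_pos: [422.2, -355.7, 114.9]
eef_rot: [0.66, 0.263, -0.653, 0.262]
contact_force: [-0.4, -1.9, 0.0]
gripper_width: 0.66
```

Run:
```python
from h import *
go([422.3,-355.2,116],-46)
```

```text
clock 18.08 tcp [ 422.2 -355.7  114.9] yawy -46.4 q [ 0.26  0.6   0.56  1.92 -0.47  0.75  0.29] F [-0.4 -1.9  0. ] w 0.66
xyz [-0.028 -0.006 -0.011] twist [-0.087 -0.126 -0.02 ]
```

>>> send_rows(
  xyz=[
    [0,0,0],
    [0,0,0],
    [0,0,0],
    [0,0,0],
    [0,0,0],
    [0,0,0],
  ],
  twist=[
    [0,0,0],
    [0,0,0],
    [0,0,0],
    [0,0,0],
    [0,0,0],
    [0,0,0],
  ],
  hand=[0.75,0.85,1,1,1,1],
)

```text
clock: 18.58
tcp_pos: [422.2, -355.6, 114.8]
eef_rot: [0.66, 0.263, -0.653, 0.261]
contact_force: [0.7, -0.7, 0.4]
gripper_width: 0.998
```

>>> send_rows(
  xyz=[
    [-0.3,0,0],
    [-0.8,0,0],
    [-1.5,0,0],
    [-2.3,0,0],
    [-3.0,0,0],
    [-3.5,0,0],
    [-3.8,0,0],
    [-3.8,0,0],
  ],
  twist=[
    [0,0,0],
    [0,0,0],
    [0,0,0],
    [0,0,0],
    [0,0,0],
    [0,0,0],
    [0,0,0],
    [0,0,0],
  ],
  hand=[1,1,1,1,1,1,1,1],
)

```text
clock: 19.25
tcp_pos: [421.5, -357.6, 269.4]
eef_rot: [0.661, 0.262, -0.652, 0.263]
contact_force: [-0.0, -0.2, -0.2]
gripper_width: 0.996
```

Run:
```python
from h import *
go([422.3,-355.2,116],-46)
c=cam("wrist");cv2.imwrite("pics/w12.png",c["img"])
s=cam("side");cv2.imwrite("pics/s12.png",cv2.resize(s["img"][240:420,190:390],None,fx=3,fy=3,interpolation=cv2.INTER_CUBIC))
print(proj(s,[422.2,-355.5,161]),proj(c,[422.2,-355.5,161]))
```

```text
clock 19.25 tcp [ 421.5 -357.6  269.4] yawy -46.5 q [ 0.16  0.43  0.69  1.73 -0.32  1.09  0.15] F [-0.  -0.2 -0.2] w 0.996
xyz [ 3.836 -0.052 -0.01 ] twist [-0.09  -0.14  -0.068]
[285.96710298 331.21172403] [311.96379324 237.16243757]
```

View pics/w12.png

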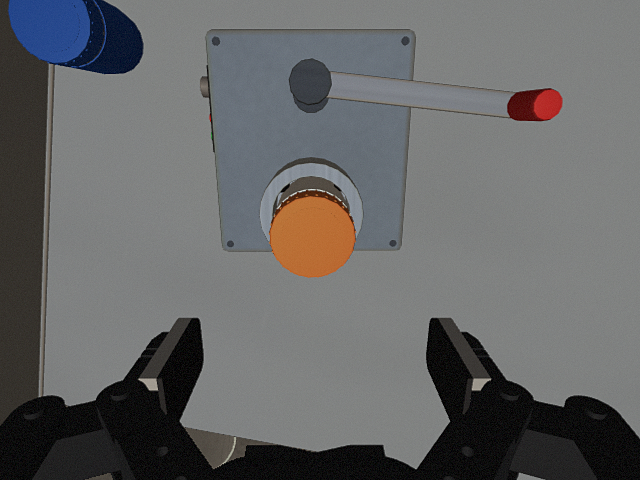

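View pics/s12.png

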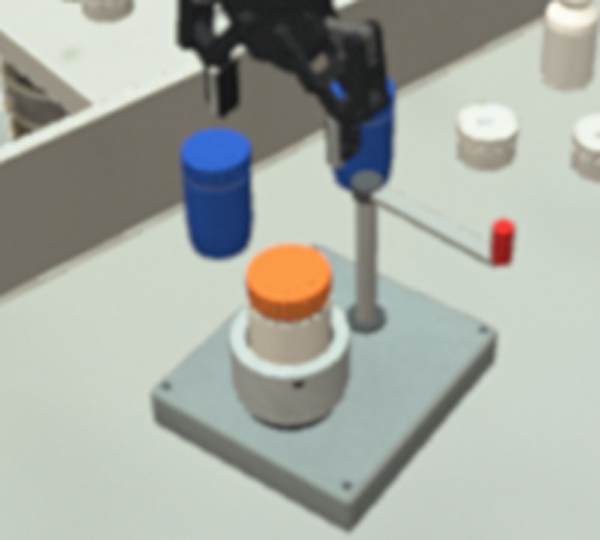

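Run:
```python
from h import *
c=cam("wrist");s=cam("side");t=cam("top")
h=cv2.cvtColor(c["img"],cv2.COLOR_BGR2HSV).astype(int);H,S,V=h[...,0],h[...,1],h[...,2]
m=((H<4)|(H>176))&(S>180)&(V>60)
k,l,st,ce=cv2.connectedComponentsWithStats(m.astype(np.uint8))
for i in range(1,k):
    if st[i,4]>300: print(st[i],ce[i])
for X in ([564.2,-384.4,201],[564.2,-384.4,173],[564.2,-384.4,187]): print(proj(c,X),proj(s,X),proj(t,X))
print(onz(c,545,104,201))
im=c["img"][70:140,480:590];cv2.imwrite("pics/k.png",cv2.resize(im,None,fx=6,fy=6))
go([564.2,-384.4,235],38)
```

```text
[ 514   89   56   33 1468] [541.76226158 105.66893733]
[550.82837255 105.19952265] [357.87640295 316.10065641] [482.43157419 246.19398451]
[522.65258815 106.28349161] [357.09692535 326.69007602] [479.08030773 246.84233881]
[535.85237527 105.775674  ] [357.48381153 321.43411981] [480.73922733 246.52139517]
[ 562.51939555 -381.80320233  201.        ]
clock 19.5 tcp [ 420.4 -356.1  265.6] yawy -46.4 q [ 0.17  0.43  0.69  1.73 -0.32  1.09  0.15] F [0.1 0.7 0.1] w 1.001
xyz [ 0.787  2.991 -2.108] twist [-16.888  -0.104  -0.087]
```

View pics/k.png

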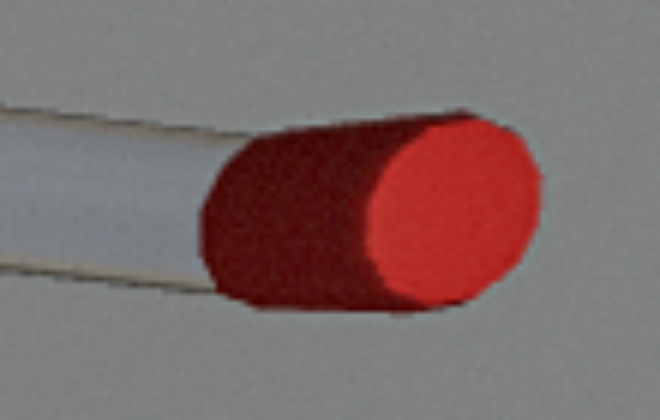

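>>> send_rows(
  xyz=[
    [0,0.4,-0.3],
    [0,0.8,-0.6],
    [0.1,1.2,-0.9],
    [0.2,1.6,-1.2],
    [0.3,2.0,-1.5],
    [0.4,2.4,-1.8],
    [0.5,2.8,-2.0],
    [0.5,3.0,-2.11],
  ],
  twist=[
    [-1.3,0,0],
    [-2.6,0,0],
    [-3.9,0,0],
    [-5.2,0,0],
    [-6.5,0,0],
    [-7.8,0,0],
    [-9.1,0,0],
    [-10.4,0,0],
  ],
  hand=[0.45,0.45,0.45,0.45,0.45,0.45,0.45,0.45],
)

```text
clock: 20.17
tcp_pos: [565.9, -384.1, 243.7]
eef_rot: [0.477, 0.526, -0.47, 0.524]
contact_force: [-0.7, 1.2, -0.3]
gripper_width: 0.453
```

Run:
```python
from h import *
go([565.3,-386,225],38)
```

```text
clock 20.17 tcp [ 565.9 -384.1  243.7] yawy 5.9 q [ 0.32  0.61  0.39  1.4  -0.25  1.18  0.85] F [-0.7  1.2 -0.3] w 0.453
xyz [ 0.466 -0.023  0.049] twist [-6.411 -0.082 -0.099]
```

>>> send_rows(
  xyz=[
    [0.1,-0.02,0.05],
    [0.2,-0.02,0.05],
    [0.3,-0.02,0.05],
    [0.46,-0.02,0.05],
    [0.46,-0.02,0.05],
    [0.46,-0.02,0.05],
    [0.46,-0.02,0.05],
  ],
  twist=[
    [-1.3,0,0],
    [-2.6,0,0],
    [-3.9,0,0],
    [-5.2,-0.1,-0.1],
    [-6.4,-0.1,-0.1],
    [-6.4,-0.1,-0.1],
    [-6.4,-0.1,-0.1],
  ],
  hand=[0.45,0.45,0.45,0.45,0.45,0.45,0.45],
)

```text
clock: 20.75
tcp_pos: [565.1, -385.9, 224.3]
eef_rot: [0.311, 0.635, -0.312, 0.635]
contact_force: [-0.8, -0.9, 0.0]
gripper_width: 0.45
```

Run:
```python
from h import *
go([565.3,-386,181],38)
c=cam("wrist");cv2.imwrite("pics/w13.png",c["img"])
print(proj(c,[565.3,-386,201]))
go([565.3,-386,181],38)
```

```text
clock 20.75 tcp [ 565.1 -385.9  224.3] yawy 37.7 q [ 0.4   0.61  0.24  1.42 -0.15  1.13  1.32] F [-0.8 -0.9  0. ] w 0.45
xyz [1.083 0.005 0.005] twist [-0.051 -0.001  0.007]
[315.20464087 295.45773129]
clock 20.8 tcp [ 565.2 -386.1  224.6] yawy 37.7 q [ 0.39  0.61  0.24  1.42 -0.15  1.13  1.32] F [ 0.1  0.5 -0.1] w 0.448
xyz [ 1.091e+00  5.000e-03 -1.000e-03] twist [-0.058  0.007  0.007]
```

View pics/w13.png

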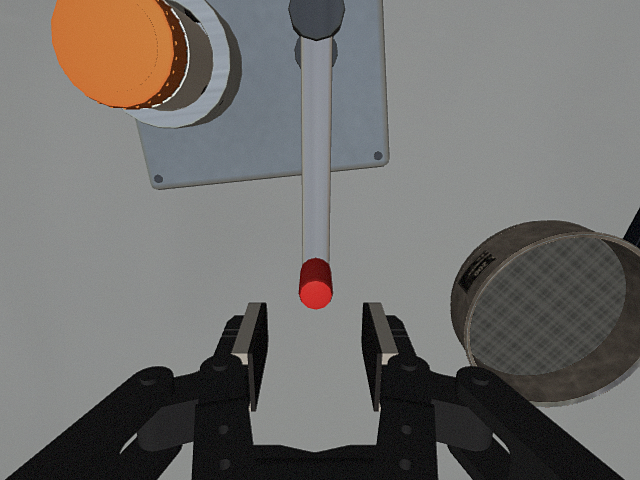

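>>> send_rows(
  xyz=[
    [0.2,0,-0.02],
    [0.5,0,-0.02],
    [0.8,0,-0.02],
    [1.0,0,-0.02],
    [1.08,0,-0.02],
    [1.08,0,-0.02],
    [1.08,0,-0.02],
  ],
  twist=[
    [0,0,0],
    [0,0,0],
    [0,0,0],
    [0,0,0],
    [0,0,0],
    [0,0,0],
    [0,0,0],
  ],
  hand=[0.45,0.45,0.45,0.45,0.35,0.35,0.35],
)

```text
clock: 21.38
tcp_pos: [564.8, -385.6, 181.6]
eef_rot: [0.311, 0.635, -0.312, 0.635]
contact_force: [0.4, 0.6, 1.0]
gripper_width: 0.348
```

```bash
cat >> h.py <<'E'
def arc(angs,z=181,post=(490.5,-290),r=119,yd=43.7):
    for k in angs:  # keeper angle deg
        a=np.radians(yd+180+k); print(k,end=' '); o=get_obs(); Rt=R.from_quat(o["eef_rot"]).as_matrix()
        p=[post[0]+r*np.cos(a),post[1]+r*np.sin(a),z]
        w=R.from_matrix(Rt.T@Rdown(yd+180+k+90-360)).as_rotvec(degrees=True)/5
        print((Rt.T@(np.array(p)-o["tcp_pos"])/40).round(2), w.round(2))
E
python3 - <<'E'
from h import *
go([565.3,-386,181],38)
arc([84.5,78,72,66,60,54,48,42,36,30,24,18])
E
```

```text
clock 21.38 tcp [ 564.8 -385.6  181.6] yawy 37.7 q [ 0.4   0.64  0.23  1.48 -0.16  1.04  1.33] F [0.4 0.6 1. ] w 0.348
xyz [0.015 0.005 0.016] twist [-0.065  0.008  0.008]
84.5 [ 0.01  0.02 -0.05] [-0.11  0.01  0.01]
78 [ 0.01 -0.32 -0.07] [1.19 0.01 0.01]
72 [ 0.02 -0.63 -0.12] [2.39 0.01 0.01]
66 [ 0.02 -0.93 -0.2 ] [3.59 0.01 0.01]
60 [ 0.02 -1.22 -0.31] [4.79 0.01 0.01]
54 [ 0.02 -1.49 -0.45] [5.99 0.01 0.01]
48 [ 0.02 -1.76 -0.62] [7.19 0.01 0.01]
42 [ 0.02 -2.   -0.81] [8.39 0.01 0.  ]
36 [ 0.02 -2.22 -1.03] [9.59 0.01 0.  ]
30 [ 0.02 -2.41 -1.28] [1.079e+01 1.000e-02 0.000e+00]
24 [ 0.02 -2.58 -1.54] [1.199e+01 1.000e-02 0.000e+00]
18 [ 0.02 -2.73 -1.82] [1.319e+01 1.000e-02 0.000e+00]
```

>>> send_rows(
  xyz=[
    [0.02,-0.32,-0.07],
    [0.02,-0.63,-0.12],
    [0.02,-0.93,-0.2],
    [0.02,-1.22,-0.31],
    [0.02,-1.5,-0.45],
    [0.02,-1.76,-0.62],
    [0.02,-2.0,-0.81],
  ],
  twist=[
    [1.2,0,0],
    [2.4,0,0],
    [3.6,0,0],
    [4.8,0,0],
    [6,0,0],
    [7.2,0,0],
    [8.4,0,0],
  ],
  hand=[0.35,0.35,0.35,0.35,0.35,0.35,0.35],
)

```text
clock: 21.97
tcp_pos: [481.5, -409.4, 181.7]
eef_rot: [-0.52, -0.478, 0.52, -0.48]
contact_force: [1.6, 1.0, 0.8]
gripper_width: 0.348
```

Run:
```python
from h import *
go([565.3,-386,181],38)
arc([42,36,30,24,18,12,6,2,0,-2])
c=cam("wrist");cv2.imwrite("pics/w14.png",c["img"])
```

```text
clock 21.97 tcp [ 481.5 -409.4  181.7] yawy -4.6 q [ 0.36  0.59  0.44  1.64 -0.29  0.98  0.82] F [1.6 1.  0.8] w 0.348
xyz [ 0.021  2.04  -0.752] twist [-8.53   0.026 -0.011]
42 [ 0.02 -0.   -0.02] [-0.07  0.02 -0.02]
36 [ 0.02 -0.31 -0.03] [ 1.13  0.02 -0.02]
30 [ 0.02 -0.62 -0.08] [ 2.33  0.02 -0.02]
24 [ 0.02 -0.92 -0.16] [ 3.53  0.02 -0.02]
18 [ 0.02 -1.21 -0.27] [ 4.73  0.02 -0.02]
12 [ 0.02 -1.49 -0.41] [ 5.93  0.01 -0.02]
6 [ 0.01 -1.75 -0.57] [ 7.13  0.01 -0.02]
2 [ 0.01 -1.92 -0.7 ] [ 7.93  0.01 -0.03]
0 [ 0.01 -2.   -0.77] [ 8.33  0.01 -0.03]
-2 [ 0.01 -2.07 -0.84] [ 8.73  0.01 -0.03]
```

View pics/w14.png

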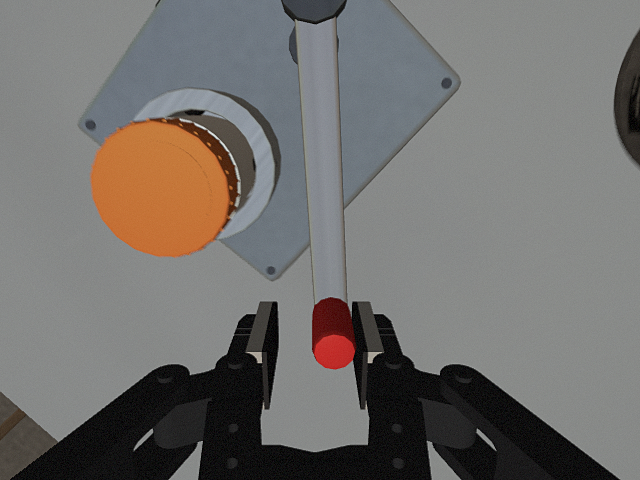

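>>> send_rows(
  xyz=[
    [0.02,-0.31,-0.03],
    [0.02,-0.62,-0.08],
    [0.02,-0.92,-0.16],
    [0.02,-1.21,-0.27],
    [0.02,-1.49,-0.41],
    [0.02,-1.75,-0.57],
    [0.02,-1.75,-0.57],
  ],
  twist=[
    [1.15,0,0],
    [2.35,0,0],
    [3.5,0,0],
    [4.7,0,0],
    [5.9,0,0],
    [7.1,0,0],
    [7.1,0,0],
  ],
  hand=[0.35,0.35,0.35,0.35,0.35,0.35,0.35],
)

```text
clock: 22.6
tcp_pos: [410.3, -379.9, 181.6]
eef_rot: [-0.643, -0.294, 0.643, -0.294]
contact_force: [-0.4, 0.3, 0.7]
gripper_width: 0.35
```

Run:
```python
from h import *
go([565.3,-386,181],38)
arc([4,2,0,-2,-4,-6])
c=cam("wrist");cv2.imwrite("pics/w15.png",c["img"])
```

```text
clock 22.6 tcp [ 410.3 -379.9  181.6] yawy -40.9 q [ 0.25  0.53  0.64  1.83 -0.39  0.91  0.36] F [-0.4  0.3  0.7] w 0.35
xyz [ 0.016  3.029 -2.42 ] twist [-1.5776e+01  1.3000e-02 -2.0000e-03]
4 [ 0.02 -0.03 -0.04] [ 0.28  0.01 -0.01]
2 [ 0.02 -0.13 -0.04] [ 0.68  0.01 -0.01]
0 [ 0.02 -0.24 -0.05] [ 1.08  0.01 -0.01]
-2 [ 0.02 -0.34 -0.06] [ 1.48  0.01 -0.01]
-4 [ 0.02 -0.44 -0.08] [ 1.88  0.01 -0.01]
-6 [ 0.02 -0.54 -0.1 ] [ 2.28  0.01 -0.01]
```

View pics/w15.png

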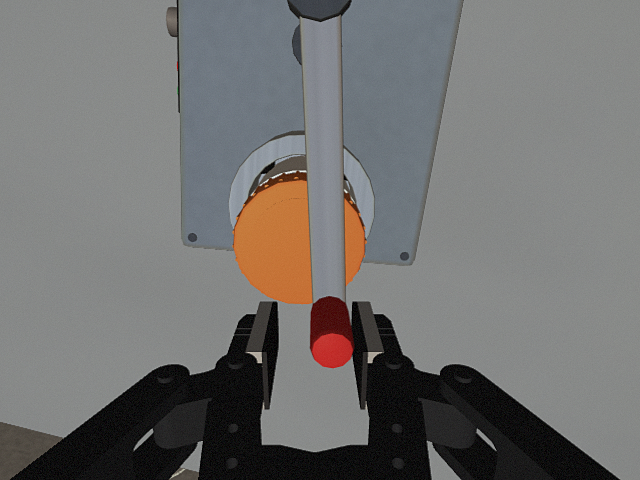

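>>> send_rows(
  xyz=[
    [0.02,-0.06,-0.02],
    [0.02,-0.12,-0.03],
    [0.02,-0.18,-0.04],
    [0.02,-0.24,-0.05],
    [0.02,-0.3,-0.05],
    [0.02,-0.34,-0.06],
  ],
  twist=[
    [0.3,0,0],
    [0.5,0,0],
    [0.8,0,0],
    [1.0,0,0],
    [1.2,0,0],
    [1.4,0,0],
  ],
  hand=[0.35,0.35,0.35,0.35,0.35,0.35],
)

```text
clock: 23.15
tcp_pos: [402.5, -369.7, 180.8]
eef_rot: [-0.659, -0.255, 0.659, -0.257]
contact_force: [0.9, -0.1, 0.0]
gripper_width: 0.352
```

Run:
```python
from h import *
go([565.3,-386,181],38)
arc([-2,-4,-6,-8])
c=cam("wrist");cv2.imwrite("pics/w16.png",c["img"])
```

```text
clock 23.15 tcp [ 402.5 -369.7  180.8] yawy -47.6 q [ 0.21  0.52  0.68  1.86 -0.41  0.9   0.26] F [ 0.9 -0.1  0. ] w 0.352
xyz [-1.000e-03  3.046e+00 -2.729e+00] twist [-1.7115e+01  2.3000e-02 -9.0000e-03]
-2 [-0.   -0.02  0.01] [ 0.15  0.01 -0.02]
-4 [-0.   -0.13  0.  ] [ 0.55  0.01 -0.02]
-6 [-0.   -0.23 -0.  ] [ 0.95  0.01 -0.02]
-8 [-0.   -0.34 -0.01] [ 1.35  0.01 -0.02]
```

View pics/w16.png

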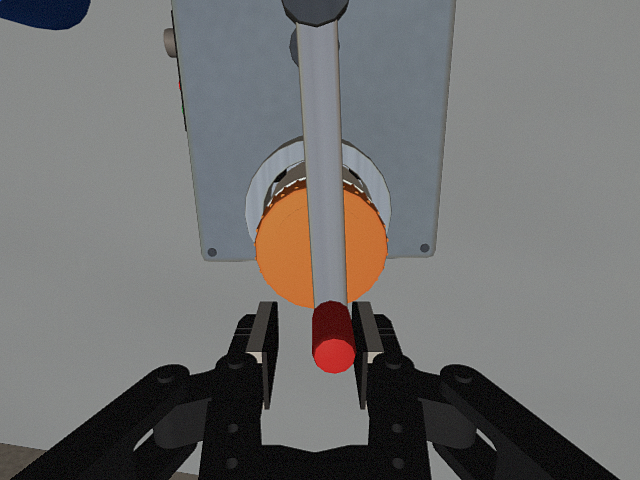

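>>> send_rows(
  xyz=[
    [0,-0.04,0],
    [0,-0.08,0],
    [0,-0.12,0],
    [0,-0.12,0],
  ],
  twist=[
    [0.2,0,0],
    [0.4,0,0],
    [0.55,0,0],
    [0.55,0,0],
  ],
  hand=[0.35,0.35,0.35,0.35],
)

```text
clock: 23.53
tcp_pos: [399.7, -366.3, 180.9]
eef_rot: [0.666, 0.238, -0.665, 0.24]
contact_force: [3.4, -3.1, -3.4]
gripper_width: 0.349
```

>>> send_rows(
  xyz=[
    [0,-0.03,0],
    [0,-0.06,0],
    [0,-0.06,0],
  ],
  twist=[
    [0.1,0,0],
    [0.2,0,0],
    [0.2,0,0],
  ],
  hand=[0.35,0.35,0.35],
)

```text
clock: 23.78
tcp_pos: [399.8, -366.0, 181.1]
eef_rot: [0.668, 0.23, -0.667, 0.236]
contact_force: [7.1, -8.0, -8.2]
gripper_width: 0.349
```

Run:
```python
from h import *
go([565.3,-386,181],38)
arc([-4,-6,-8])
c=cam("wrist");cv2.imwrite("pics/w17.png",c["img"])
```

```text
clock 23.78 tcp [ 399.8 -366.   181.1] yawy -51.5 q [ 0.19  0.52  0.7   1.88 -0.42  0.89  0.2 ] F [ 7.1 -8.  -8.2] w 0.349
xyz [ 0.023  2.968 -2.926] twist [-17.898   0.079  -0.061]
-4 [ 0.   -0.01  0.02] [-0.24  0.01 -0.09]
-6 [ 0.   -0.12  0.02] [ 0.16  0.01 -0.09]
-8 [ 0.   -0.22  0.01] [ 0.56  0.01 -0.09]
```

View pics/w17.png

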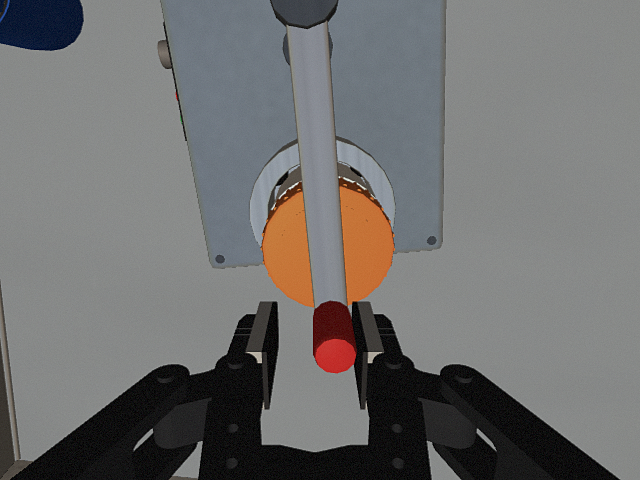

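>>> send_rows(
  xyz=[
    [0,0.06,0],
    [0,0.14,0],
    [0,0.18,0],
    [0,0.18,0],
  ],
  twist=[
    [0,0,0],
    [0,0,0],
    [0,0,0],
    [0,0,0],
  ],
  hand=[0.35,0.35,0.35,0.35],
)

```text
clock: 24.17
tcp_pos: [404.1, -371.7, 181.1]
eef_rot: [0.668, 0.231, -0.667, 0.236]
contact_force: [0.4, 0.4, -0.3]
gripper_width: 0.348
```

>>> send_rows(
  xyz=[
    [-0.3,0,0],
    [-0.8,0,0],
    [-1.5,0,0],
    [-2.2,0,0],
    [-2.6,0,0],
    [-3,0,0],
    [-3,0,0],
    [-3,0,0],
  ],
  twist=[
    [0,0,0],
    [0,0,0],
    [0,0,0],
    [0,0,0],
    [0,0,0],
    [0,0,0],
    [0,0,0],
    [0,0,0],
  ],
  hand=[0.35,0.35,0.35,0.35,0.35,0.35,0.35,0.35],
)

```text
clock: 24.83
tcp_pos: [403.6, -371.0, 301.5]
eef_rot: [0.668, 0.231, -0.667, 0.236]
contact_force: [-0.1, -0.3, -0.5]
gripper_width: 0.348
```

Run:
```python
from h import *
go([565.3,-386,181],38)
c=cam("wrist");cv2.imwrite("pics/w18.png",c["img"])
t=cam("top");cv2.imwrite("pics/t18.png",t["img"])
s=cam("side");cv2.imwrite("pics/s18.png",s["img"])
```

```text
clock 24.83 tcp [ 403.6 -371.   301.5] yawy -51.5 q [ 0.13  0.41  0.79  1.69 -0.31  1.17  0.1 ] F [-0.1 -0.3 -0.5] w 0.348
xyz [ 3.032  2.788 -2.93 ] twist [-17.896   0.075  -0.065]
```

View pics/w18.png

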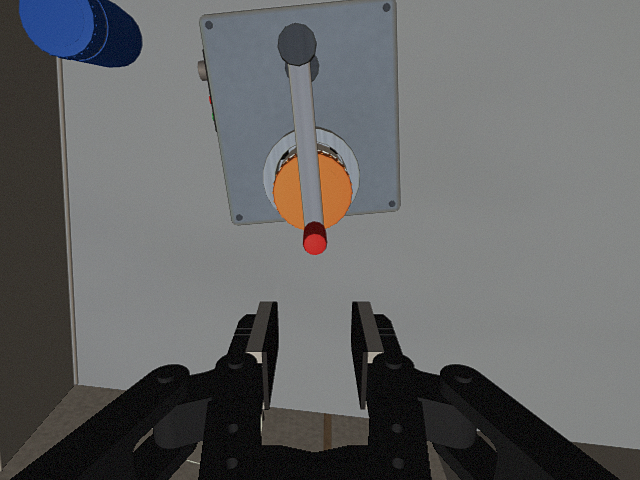

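View pics/s18.png

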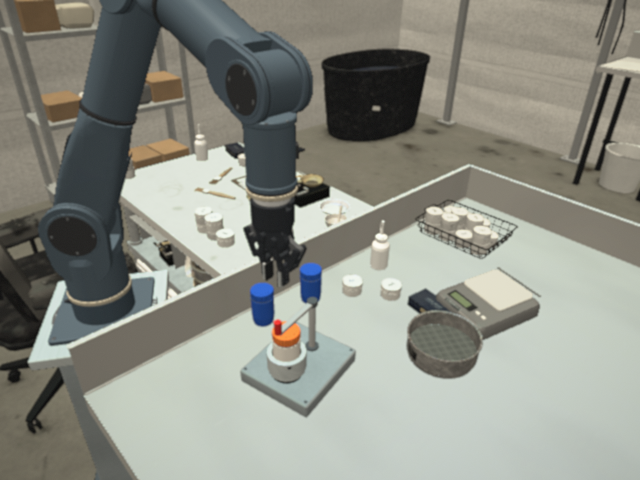

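View pics/t18.png

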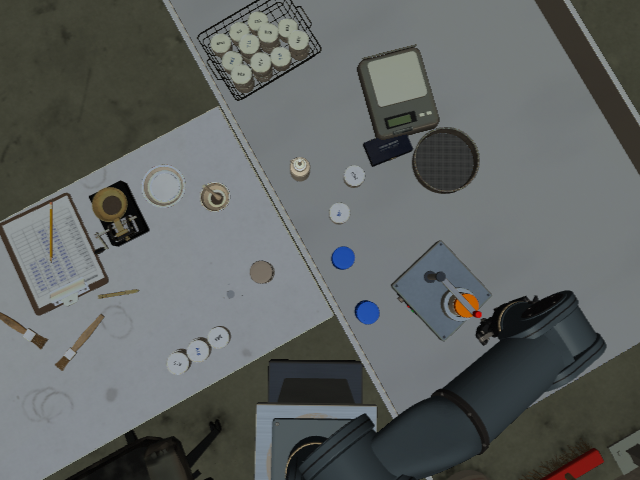

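Run:
```python
from h import *
c=cam("wrist"); k=onz(c,315,243,201); print(k, np.degrees(np.arctan2(k[1]+290.5,k[0]-490.2))+180)
print(get_obs()["contact_force"]); hand_in()
```

```text
[ 403.56391697 -371.38101739  201.        ] 43.032372009117665
[ 0.07408765 -0.14684522  0.25024629]
the job is handed in; nothing more can be done
```

The orange-capped pot is seated in the holder with the keeper bar closed over it. I handed the job in at about 25 s on the robot's clock.

**Loading:** I gripped the pot, lifted it over the wall, lined it up using the wrist and side cameras, and twisted it to and fro on the way down. The highest press I read was about 15 N, which I estimate sank the mount about 6 mm. I read the force at the end of each move call, not continuously.

**Seated:** At the bottom the force stayed steady while I twisted at constant depth. After release the cap's top showed within about a pixel or two of its fully-home position in two cameras. The bar also passed over the cap without touching it.

**Keeper bar:** I swung the bar by its knob until it met its stop, at about 14 N total. The last picture puts the knob within 1° of the closed direction (43.0° against 43.7° expected), with the bar across the holder's centre.

**Other things:** In the last top and side pictures, the grey pot, blue look-alikes, tins, bottle and mortar appear where they started. The gripper is clear of everything at 300 mm, with about zero force on it. No check failed or disagreed.

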